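# Set the washed palette knives to dry

## Robot

A 6-joint arm with a two-finger parallel gripper is mounted at the origin on the work surface. World frame = base frame: x ahead of the robot, y to its left, z up, the work surface at z = 0. Lengths are in m, angles in rad, forces in N, time in s.
With the tool pointing down it reaches from about 0.35 to 0.775 m from the base axis. Payload 5.5 kg.
Tool frame: the origin (TCP) lies midway between the tips of the shut fingers; the grasp point (between the pads) lies 19 mm behind it; z points along the fingers, y is the line along which they close (so a half turn about z gives the same grasp; the last joint's range is limited). The gripper opens to 85 mm and grips with 20 to 120 N. Pads are 22 mm wide; open, the fingers measure 114 mm over their backs; the gripper's body (76 mm by 85 mm) begins 54 mm behind the grasp point. The pads swing forward as they close: fully open they stand 13 mm farther back than shut.
Start: joints at [-1.25, 0.313, 0.046, 1.304, 0, 1.431], TCP at [0.256, -0.515, 0.231] pointing down, gripper open.
Joint ranges: [-2.76, 2.76], [-0.86, 1.69], [-1.03, 1.26], [-2.2, 2.34], [-1.47, 1.5], [-3.14, 3.14]. Speed limits (rad/s): [2.57, 2.57, 3.14, 3.14, 3.14, 3.14].

## Interface

Orientations are given as a unit quaternion [w, x, y, z].
In Python, from workcell import get_state, read_camera, camera_info, hand_in, recognise gives the robot as it stands.
- The arm moves only by the tool arm_command, never from a script. Its argument "moves" is one flat list of numbers, 7 for each row, row after row: the opening, from -1 (shut) to 1 (fully open), then the shift along the tool's x, y, z in mm, then the turn, a rotation vector about the tool's x, y, z in rad. A call has 1 to 8 rows; each row shifts and turns the commanded pose from where the row before left it, along the tool's axes as they then stand; what a row does not reach is not made up. A row lasts 1/8 s, in which the tool goes at most 62.5 mm and 10.7 degrees, less where a joint would pass 70% of its speed; a pose out of reach is approached as far as the arm can. A call with a gripper value outside its range is refused whole. The fingers move at their own pace and stop on an object; "newtons" is the grip in N (left out, the last holds). Time passes only in rows, so rows that do not move let the fingers close. It gives the time, the measured TCP pose, the force, the opening and the grip force at its end, in the units of the state.
- get_state(): the state, without advancing time (a new reading comes with each control period).
- read_camera(name): name is "scene" or "top" or "wrist"; returns (picture, depth): 420x560x3 uint8, blue, green, red; 420x560 float32, m along the optical axis (not along the pixel's ray), 0 where there is no reading.
- camera_info(name): a dict with "fovy" (degrees; the focal length in pixels is half the picture's height over the tangent of half this angle, whatever the lens; pixels are square), "cx", "cy" (the principal point, pixels), "eye" and "orientation" of the camera in the world; the wrist camera has in their place "tool_from_camera" (4x4, takes a point from camera to tool coordinates, whose origin is the TCP and whose axes are the flange's). Camera axes: x right, y down, z forward; pixel columns grow to the right and rows downward; lengths in m; the calibration is good to about 2 mm. A picture is of the moment at which its call begins: read the wrist's pose just before it. camera_info takes no time and is no camera call.
- hand_in(): hands the job in; it is judged then, once.
Trained networks look in the newest picture that a camera, given by its name, has taken for a name from the list of things; names that differ only in an ending like _2 or _b are one class to them, and where a whole thing is asked for, a point or a joint stands for the part that bears it (a point fixed in the world has none). Each returns a list of dicts, best first, with "confidence" (0 to 1); they miss things now and then, are a little off and sometimes report something else, mostly with a low value. They report only what shows in the picture. A call takes as long as a camera call. They do not tell look-alikes from the thing itself.
- recognise(camera, label): "point" ([column, row] in pixels, amid what is visible of it).
The state is a dict: "clock": time; "joint_pos": joint angles; "qvel": joint speeds; "tau": joint torques, N m; "tcp_pos": TCP position; "orientation": TCP orientation; "wrist_force": force on the tool from outside, world axes, zero at the start; "ft_torque": the same for the moment, N m; "finger_gap": finger opening in m; "grip_force": force on a finger pad.
Only numpy, scipy, OpenCV 4.12 (cv2) and the standard library are available. Lean on these libraries where they do the work, as an engineer would, in place of code of your own. Each camera call takes 0.05 s, during which the arm holds its last target. There are 200 camera calls.

## Task

Get the washed palette knives drying: first shut off the air by bringing the blower's lever fully back to its off stop on the staff (robot) side, and leave it off while you push the filter sleeve fully home on the intake spigot and lay every palette knife that is on the board flat on the slotted drying deck, side by side, square to the slots and with all handles towards the staff side. Only when everything is in place, set the lever in line with the brass pointer, without moving the pointer. Leave the cheesecake, the sugar jar and the mug alone.

Things in the scene. Friction and masses are not known exactly. Their poses are not given: they have to be found in the camera images.
- deck: Stainless drying deck with black air slots, fixed: 260 (x) by 290 (y) by 25 mm high, with a raised rim 6 mm high and 6 mm wide all round. Origin at the centre of its underside, flat drying surface at z = +25 mm. x points away from the staff (robot) side, so the staff edge is its -x edge; slots run along y. Room for four knives about 65 mm apart.
- blower: Grey blower unit, fixed: a box 170 (x) by 140 (y) by 50 mm high, origin at the centre of its underside. On its top, the air lever with its white scale near the -y side and the intake spigot near the +y side at (30, 42) mm. The top of the unit is at z = 50 mm.
- spigot_foot (a point): Centre of the foot of the upright aluminium intake spigot, on the blower's top (50 mm above the table), where the seated sleeve's lower edge rests. The spigot is 36 mm in diameter and 44 mm high; its top 9 mm taper to 26 mm diameter. Axes as the blower's, z up.
- pivot (a point): Point on the lever's hinge axis, in the plane of the lever arm, 62 mm above the table. The hinge axis is the y axis of the blower (and of this point).
- lever (a joint): Angle of the air lever, rad. 0 = off, against its stop, leaning 0.7 rad from upright towards -x of the blower (the staff side); it grows as the lever swings over towards +x, to 1.4 at the far stop; 0.7 is upright. It stays where it is left; friction needs about 2.5 N at the grip.
- lever_grip (a point): Middle of the lever's free black grip bar: a round bar 20 mm in diameter and 66 mm long along the hinge axis, standing out to the -y side of a flat steel arm; its middle lies 100 mm from the hinge axis and 34 mm to the -y side of the arm. About 28 mm of bar are free to either side. Its z axis points along the arm away from the hinge, y along the bar.
- pointer (a joint): Angle of the brass setting pointer on the lever's scale, rad, on the same hinge axis and counted exactly as the lever: lever and pointer are in line when the two values are equal. Leave it where it is; it differs from start to start.
- pointer_tip (a point): Brass tip of the setting pointer, 84 mm from the hinge axis and 14 mm to the +y side of the lever arm. z points along the pointer away from the hinge.
- sleeve: Loose perforated aluminium filter sleeve: an open upright tube 52 mm outside diameter, 40 mm inside, 75 mm long, about 0.12 kg. Origin at the centre of its lower end, z along its axis; it stands upright, right way up, on the table at the start and goes on the same way up.
- board: Wooden board, fixed, 310 (x) by 235 (y) by 18 mm high, on which the washed knives lie crosswise (along its y) at the start, about 70 mm apart or more, neighbours head to tail. Origin at the centre of its underside.
- knife_a: Palette knife, 190 mm long: dark wooden handle (95 long, 22 wide, 18 mm high) and flat round-ended steel blade (95 long, 28 wide, 3 mm thick), level underside; 0.12 kg. Origin at the underside of the middle of its length, x towards the blade's tip, handle towards -x, z up. Centre of mass about 17 mm from the middle towards the handle. One of up to four alike: None when absent.
- knife_a_tip (a point): Tip of the blade of knife_a, 95 mm from the middle, 1.5 mm above its underside.
- knife_b: Palette knife, 190 mm long: dark wooden handle (95 long, 22 wide, 18 mm high) and flat round-ended steel blade (95 long, 28 wide, 3 mm thick), level underside; 0.12 kg. Origin at the underside of the middle of its length, x towards the blade's tip, handle towards -x, z up. Centre of mass about 17 mm from the middle towards the handle. One of up to four alike: None when absent.
- knife_b_tip (a point): Tip of the blade of knife_b, 95 mm from the middle, 1.5 mm above its underside.
- knife_c: Palette knife, 190 mm long: dark wooden handle (95 long, 22 wide, 18 mm high) and flat round-ended steel blade (95 long, 28 wide, 3 mm thick), level underside; 0.12 kg. Origin at the underside of the middle of its length, x towards the blade's tip, handle towards -x, z up. Centre of mass about 17 mm from the middle towards the handle. One of up to four alike: None when absent.
- knife_c_tip (a point): Tip of the blade of knife_c, 95 mm from the middle, 1.5 mm above its underside.
- knife_d: Palette knife, 190 mm long: dark wooden handle (95 long, 22 wide, 18 mm high) and flat round-ended steel blade (95 long, 28 wide, 3 mm thick), level underside; 0.12 kg. Origin at the underside of the middle of its length, x towards the blade's tip, handle towards -x, z up. Centre of mass about 17 mm from the middle towards the handle. One of up to four alike: None when absent.
- knife_d_tip (a point): Tip of the blade of knife_d, 95 mm from the middle, 1.5 mm above its underside.
- cheesecake: Cheesecake with cream tufts on a gold card, 150 mm across, 60 mm high, beyond the deck; a bystander. Origin at the centre of its underside.
- sugar_jar: Low glass sugar jar, 72 mm across, 60 mm high; a bystander. Origin at the centre of its underside.
- cup: White mug, 80 mm across, 80 mm high; a bystander. Origin at the centre of its underside.
There are look-alikes about, which are no part of the job. What is shaped like the sleeve but green is not meant.

How it is judged:
By the outcome, as a careful person would: the job done as asked, in the order asked, and still so for the second after the job is handed in, with the robot touching nothing.
Of knife_a, knife_b, knife_c, knife_d only 3 to 4 are there at a start; the rules pass over those that are not, and their reading is None.
At some moment in a run one of knife_a, knife_b, knife_c, knife_d may be knocked a few centimetres aside while the robot is not near it.
It also fails if it takes over 208 s, if anything falls off the work surface, if the arm or the gripper's body presses on something with over 40 N, if the wrist force passes 120 N, or if a joint passes its speed limit or range.

## Working session

There is one attempt and no reset: what is moved stays moved. The work goes in short steps, Python scripts to look and compute and a tool call to move; the robot and the scene stay as the last step left them, time stands still between calls to the robot, and variables do not carry over. Pictures are saved under pics/ and viewed, at most 14 in all, crops included, and the job is handed in when it is done.

Besides the shell and the picture viewer there is one more tool, called after "Request:" by a JSON object that holds its "name" and its "arguments", one argument or row to a line. arm_command: Moves the arm, as the interface text tells. Its arguments: {"type":"object","properties":{"moves":{"type":"array"},"newtons":{"type":"number"}},"required":["moves"]}

```bash
ls; mkdir -p pics; cat > h.py <<'E'
import numpy as np, cv2
from workcell import *
from scipy.spatial.transform import Rotation as R
def rot(q): return R.from_quat([q[1],q[2],q[3],q[0]]).as_matrix()
def cam(name):
    i=camera_info(name); 
    if name=='wrist':
        s=get_state(); T=np.eye(4); T[:3,:3]=rot(s['orientation']); T[:3,3]=s['tcp_pos']
        M=T@np.array(i['tool_from_camera'])
    else:
        M=np.eye(4); o=np.array(i['orientation'])
        M[:3,:3]=rot(o) if o.size==4 else o; M[:3,3]=i['eye']
    p,d=read_camera(name)
    f=p.shape[0]/2/np.tan(np.radians(i['fovy'])/2)
    return p,d,M,f,i['cx'],i['cy']
def cloud(c):
    p,d,M,f,cx,cy=c
    v,u=np.mgrid[:d.shape[0],:d.shape[1]]
    P=np.stack([(u-cx)/f*d,(v-cy)/f*d,d],-1)@M[:3,:3].T+M[:3,3]
    P[d==0]=np.nan
    return P
def ray(c,u,v,z):
    p,d,M,f,cx,cy=c
    r=M[:3,:3]@np.array([(u-cx)/f,(v-cy)/f,1]); return M[:3,3]+r*(z-M[2,3])/r[2]
def proj(c,X):
    p,d,M,f,cx,cy=c
    q=M[:3,:3].T@(np.array(X)-M[:3,3]); return q[0]/q[2]*f+cx,q[1]/q[2]*f+cy
E
python3 - <<'E'
from h import *
print(get_state())
for n in ['scene','top','wrist']:
    print(n,camera_info(n))
for n in ['scene','top']:
    c=cam(n); cv2.imwrite(f'pics/{n}0.png',c[0]); np.savez(f'{n}0.npz',P=cloud(c))
    P=cloud(c)
    for l in ['deck','blower','lever','lever_grip','pointer','pointer_tip','sleeve','board','knife_a','knife_a_tip','cheesecake','sugar_jar','cup']:
        for r in recognise(n,l):
            u,v=np.array(r['point']).round().astype(int); print(n,l,r['confidence'],u,v,P[np.clip(v,0,419),np.clip(u,0,559)].round(3))
E
```

```text
pics
{'clock': 0.0, 'joint_pos': array([-1.24958838e+00,  3.13984832e-01,  4.49374531e-02,  1.30358814e+00,
        8.96673658e-06,  1.43120876e+00]), 'qvel': array([-7.85308261e-05,  1.11730871e-03,  1.12313851e-03,  1.60676308e-03,
       -9.09068047e-04, -3.39630604e-04]), 'tau': array([-5.33595448e-04, -4.80618703e+01,  2.98535621e+01,  1.91152131e-02,
       -1.89889493e-04, -1.72241153e-05]), 'tcp_pos': array([ 0.25551252, -0.51452301,  0.23040075]), 'orientation': array([-9.16213049e-04,  9.73575228e-01,  2.28364685e-01, -7.89290272e-05]), 'wrist_force': array([ 0.37523151,  0.17840787, -0.39298251]), 'ft_torque': array([-0.02113553, -0.01074047,  0.00789474]), 'grip_force': 0.0, 'finger_gap': 0.08504122490972149}
scene {'fovy': 56.54364535998702, 'cx': 277.77696072235733, 'cy': 206.77673055922853, 'eye': array([1.46713958, 0.33499061, 0.76005289]), 'orientation': array([-0.26464356,  0.51588055,  0.72467062, -0.37240237])}
top {'fovy': 48.41986005481867, 'cx': 278.39654348212116, 'cy': 208.26210844094456, 'eye': array([0.47109978, 0.02139414, 1.61481181]), 'orientation': arra
[... 1461 characters left out ...]
lever 0.61 182 242 [0.445 0.338 0.164]
top lever_grip 0.75 183 240 [0.452 0.334 0.169]
top sleeve 0.78 144 200 [ 0.586  0.513 -0.004]
top sleeve 0.64 208 180 [0.651 0.278 0.073]
top sleeve 0.61 214 155 [ 0.748  0.273 -0.003]
top board 0.88 381 226 [ 0.512 -0.307  0.021]
top knife_a 0.93 388 262 [ 0.39  -0.331  0.022]
top knife_a 0.83 382 200 [ 0.6   -0.309  0.025]
top knife_a 0.61 287 140 [0.793 0.019 0.059]
top knife_a 0.59 391 239 [ 0.468 -0.342  0.02 ]
top knife_a_tip 0.97 384 263 [ 0.387 -0.318  0.022]
top cheesecake 0.56 284 141 [0.79  0.029 0.059]
top cheesecake 0.48 384 260 [ 0.397 -0.319  0.018]
top sugar_jar 0.57 390 161 [ 0.728 -0.327  0.062]
top cup 0.7 174 171 [0.688 0.409 0.005]
```

```bash
python3 - <<'E'
import cv2
a=cv2.imread('pics/top0.png')[120:310,110:470]; cv2.imwrite('pics/top0c.png',cv2.resize(a,None,fx=2.2,fy=2.2,interpolation=cv2.INTER_CUBIC))
a=cv2.imread('pics/scene0.png')[130:330,130:480]; cv2.imwrite('pics/scene0c.png',cv2.resize(a,None,fx=2.2,fy=2.2,interpolation=cv2.INTER_CUBIC))
E
```

```text
(no output)
```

View pics/top0c.png

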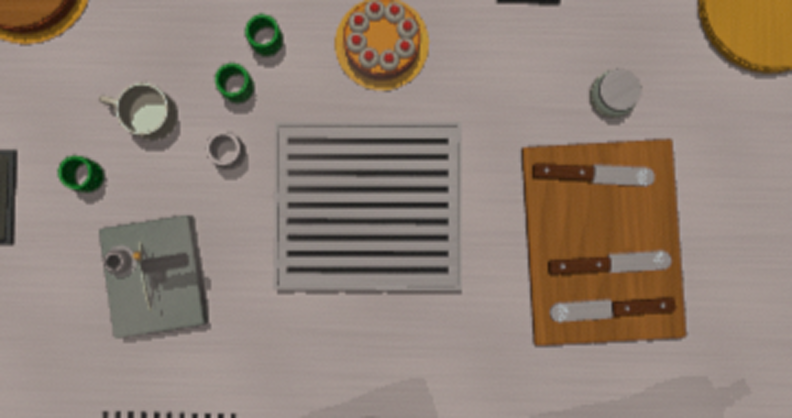

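View pics/scene0c.png

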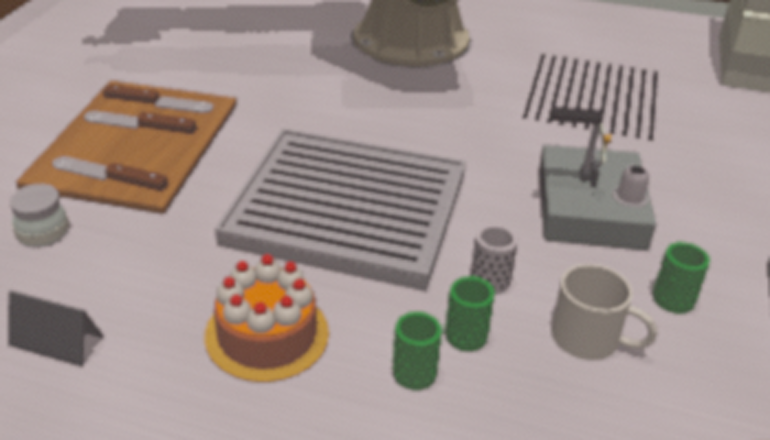

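The top view shows three knives on the board: two with handles to +y and the nearest with its handle to -y. The grey sleeve is at about (226,150) in the crop, with green look-alikes near it. The lever is near upright, and the pointer is beside it.

```bash
python3 - <<'E'
from h import *
P=np.load('top0.npz')['P']; img=cv2.imread('pics/top0.png')
Z=P[...,2]
def fit(mask,name):
    q=P[mask][:,:2].astype(np.float32)
    n,l,s,c=cv2.connectedComponentsWithStats(mask.astype(np.uint8))
    k=1+np.argmax(s[1:,4]); q=P[l==k][:,:2].astype(np.float32)
    print(name,len(q),cv2.minAreaRect(q*1000),'zmed',np.median(P[l==k][:,2]))
box=lambda x0,x1,y0,y1:(P[...,0]>x0)&(P[...,0]<x1)&(P[...,1]>y0)&(P[...,1]<y1)
fit(box(.38,.74,-.14,.22)&(Z>.012)&(Z<.045),'deck')
fit(box(.3,.6,.25,.5)&(Z>.035)&(Z<.065),'blower')
hsv=cv2.cvtColor(img,cv2.COLOR_BGR2HSV)
fit(box(.3,.7,-.5,-.15)&(hsv[...,1]>70),'board')
fit(box(.6,.7,.24,.31)&(Z>.05),'sleeve')
# blade/handle by colour on board
b=box(.33,.66,-.45,-.2)
blade=b&(hsv[...,1]<50)&(hsv[...,2]>110); hand=b&(hsv[...,2]<100)&(hsv[...,1]>90)
for nm,m in [('blade',blade),('handle',hand)]:
    n,l,s,c=cv2.connectedComponentsWithStats(m.astype(np.uint8))
    for k in range(1,n):
        if s[k,4]>25: q=P[l==k]; print(nm,s[k,4],np.nanmean(q,0).round(3),[np.round(v,1) for v in cv2.minAreaRect((q[:,:2]*1000).astype(np.float32))])
E
```

```text
deck 6537 ((548.8358154296875, 48.813987731933594), (259.6941223144531, 290.0370788574219), 1.1118766069412231) zmed 0.02490013106133615
blower 1775 ((431.54278564453125, 375.0491638183594), (171.09133911132812, 143.53233337402344), 10.092842102050781) zmed 0.04940135390752354
board 5568 ((500.81341552734375, -319.13140869140625), (311.54705810546875, 236.33724975585938), 4.406988620758057) zmed 0.017432262115032016
sleeve 114 ((627.2069702148438, 267.187255859375), (51.113216400146484, 49.179405212402344), 0.4808747172355652) zmed 0.0721968491504289
blade 67 [ 0.656 -0.248 -0.001] [array([ 656. , -262.3]), array([  7.9, 124.5]), np.float64(0.3)]
blade 235 [ 0.57  -0.443 -0.   ] [array([ 542.8, -440.4]), array([234.3,  19.5]), np.float64(0.3)]
blade 200 [ 0.603 -0.348  0.02 ] [array([ 603.3, -347. ]), array([91.4, 27. ]), np.float64(88.3)]
blade 372 [ 0.354 -0.312 -0.001] [array([ 414.1, -325. ]), array([249.2, 168.7]), np.float64(89.6)]
blade 202 [ 0.47  -0.374  0.02 ] [array([ 470.5, -374.7]), array([26.4, 93.1]), np.float64(5.5)]
blade 209 [ 0.393 -0.285  0.02 ] [array([ 392.8, -283.6]), array([26.2, 94.4]), np.float64(5.8)]
handle 208 [ 0.605 -0.253  0.031] [array([ 605.2, -252.6]), array([93.7, 28.3]), np.float64(87.8)]
handle 205 [ 0.461 -0.277  0.032] [array([ 460.8, -279.9]), array([26.3, 94.6]), np.float64(6.1)]
handle 200 [ 0.401 -0.377  0.032] [array([ 400., -378.]), array([25.9, 92.9]), np.float64(5.8)]
```

Request:
{"name": "arm_command", "arguments": {
  "moves": [1, 0, 0, -60, 0, 0, 0, 1, 20, -62, 0, 0, 0, 0, 1, 20, -58, 0, 0, 0, 0, 1, 20, -58, 0, 0, 0, 0, 1, 20, -58, 0, 0, 0, 0, 1, 20, -58, 0, 0, 0, 0, 1, 20, -58, 0, 0, 0, 0, 1, 20, -58, 0, 0, 0, 0]
}}

```text
clock: 2.4
tcp_pos: [0.1985, -0.0866, 0.2913]
orientation: [0.0, 0.974, 0.227, 0.001]
wrist_force: [0.9, 0.2, 0.2]
finger_gap: 0.0857
grip_force: 0.0
```

```bash
cat >> h.py <<'E'
def plan(pos,yaw,g=1,n=None,frm=None):
    """rows (shift mm in tool axes, turn) to a tool-down pose; yaw of tool x in degrees"""
    s=get_state(); Rm=rot(s['orientation']); p=np.array(s['tcp_pos']); y0=np.arctan2(Rm[1,0],Rm[0,0])
    if frm: p=np.array(frm[0]); y0=np.radians(frm[1])
    dy=(np.radians(yaw)-y0+np.pi)%(2*np.pi)-np.pi
    d=np.array(pos)-p
    n=n or max(int(np.ceil(np.linalg.norm(d)/.060)),int(np.ceil(abs(dy)/.18)),1)
    out=[]
    for k in range(n):
        a=y0+dy*k/n; X=np.array([np.cos(a),np.sin(a),0]); Y=np.array([np.sin(a),-np.cos(a),0])
        v=d/n*1000; out+=[g,round(float(v@X),1),round(float(v@Y),1),round(float(-v[2]),1),0,0,round(-dy/n,3)]
    print(f'yaw0 {np.degrees(y0):.2f} dyaw {np.degrees(dy):.2f} n={n}')
    for k in range(0,n,8): print(str(out[7*k:7*k+56]))
E
python3 -c "
from h import *
plan([.43,.41,.30],100)"
```

```text
yaw0 26.29 dyaw 73.71 n=10
[1, 42.7, -34.3, -0.9, 0, 0, np.float64(-0.129), 1, 46.8, -28.5, -0.9, 0, 0, np.float64(-0.129), 1, 50.1, -22.3, -0.9, 0, 0, np.float64(-0.129), 1, 52.5, -15.7, -0.9, 0, 0, np.float64(-0.129), 1, 54.1, -8.8, -0.9, 0, 0, np.float64(-0.129), 1, 54.8, -1.8, -0.9, 0, 0, np.float64(-0.129), 1, 54.5, 5.3, -0.9, 0, 0, np.float64(-0.129), 1, 53.4, 12.2, -0.9, 0, 0, np.float64(-0.129)]
[1, 51.4, 19.0, -0.9, 0, 0, np.float64(-0.129), 1, 48.5, 25.4, -0.9, 0, 0, np.float64(-0.129)]
```

Request:
{"name": "arm_command", "arguments": {
  "moves": [1, 43, -34, -1, 0, 0, -0.13, 1, 47, -28, -1, 0, 0, -0.13, 1, 50, -22, -1, 0, 0, -0.13, 1, 52, -16, -1, 0, 0, -0.13, 1, 54, -9, -1, 0, 0, -0.13, 1, 55, -2, -1, 0, 0, -0.13, 1, 54, 5, -1, 0, 0, -0.13, 1, 53, 12, -1, 0, 0, -0.13]
}}

```text
clock: 3.4
tcp_pos: [0.3868, 0.2944, 0.2992]
orientation: [0.0, 0.74, 0.673, 0.0]
wrist_force: [2.0, -0.8, 0.3]
finger_gap: 0.0856
grip_force: 0.0
```

Request:
{"name": "arm_command", "arguments": {
  "moves": [1, 51, 19, -1, 0, 0, -0.13, 1, 48, 25, -1, 0, 0, -0.13, 1, 0, 0, 0, 0, 0, 0]
}}

```text
clock: 3.78
tcp_pos: [0.4349, 0.3927, 0.2985]
orientation: [-0.0, 0.647, 0.762, -0.001]
wrist_force: [-0.5, 0.4, -0.5]
finger_gap: 0.0855
grip_force: 0.0
```

```bash
sed -i 's/round(-dy\/n,3)/round(float(-dy\/n),3)/' h.py; python3 - <<'E'
from h import *
c=cam('wrist'); P=cloud(c); np.savez('w1.npz',P=P,img=c[0])
s=get_state(); print(s['tcp_pos'],s['qvel'].max(),s['joint_pos'])
cv2.imwrite('pics/w1.png',c[0])
for l in ['lever','lever_grip','pointer','pointer_tip','sleeve','blower']:
    for r in recognise('wrist',l):
        u,v=np.array(r['point']).round().astype(int); print(l,r['confidence'],u,v,P[np.clip(v,0,419),np.clip(u,0,559)].round(4))
E
```

```text
[0.43394739 0.39100968 0.29935699] 0.013741571059312426 [ 5.96110904e-01  3.27650783e-01  2.31279630e-01  1.47711908e+00
 -1.99789825e-04  2.00553318e+00]
lever 0.58 295 249 [0.4488 0.3462 0.1698]
lever_grip 0.76 297 250 [0.4506 0.3457 0.1701]
pointer 0.49 314 207 [0.4607 0.3772 0.1456]
pointer_tip 0.65 312 205 [0.4589 0.3781 0.1436]
sleeve 0.69 422 274 [0.6139 0.2885 0.0629]
sleeve 0.68 446 92 [ 6.060e-01  4.954e-01 -4.000e-04]
sleeve 0.59 539 335 [0.7867 0.227  0.0604]
sleeve 0.56 496 299 [0.7114 0.2709 0.0643]
blower 0.73 293 173 [0.4426 0.3816 0.0493]
```

View pics/w1.png

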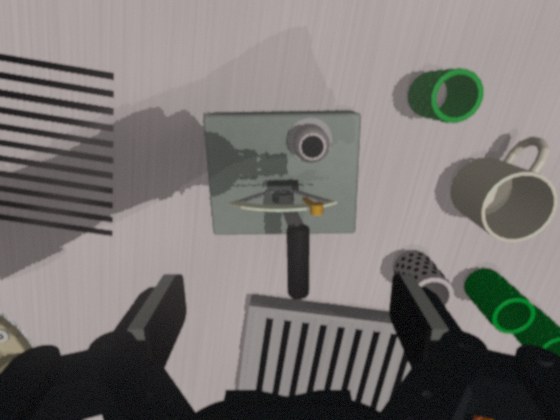

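The blower is in the middle of the picture, with the grip bar from (297,225) to (297,297), the brass pointer at (315,208) and the spigot at (313,146). The grey sleeve is at (425,275).

```bash
python3 - <<'E'
from h import *
D=np.load('w1.npz'); P=D['P']; img=D['img']; Z=P[...,2]
def rect(m): 
    r=cv2.minAreaRect((P[m][:,:2]*1000).astype(np.float32)); return [np.round(v,1) for v in r]
box=lambda u0,u1,v0,v1:(np.indices(Z.shape)[1]>=u0)&(np.indices(Z.shape)[1]<u1)&(np.indices(Z.shape)[0]>=v0)&(np.indices(Z.shape)[0]<v1)
m=box(190,375,100,240)&(Z>.045)&(Z<.055); print('blower',m.sum(),rect(m),np.median(Z[m]))
b=box(280,315,215,305)&(Z>.13); print('bar',b.sum(),rect(b),Z[b].max(),np.percentile(Z[b],90))
sp=box(285,340,120,165)&(Z>.085); print('spigot',sp.sum(),rect(sp),np.percentile(Z[sp],95))
hsv=cv2.cvtColor(img,cv2.COLOR_BGR2HSV)
br=box(290,340,190,225)&(hsv[...,1]>130)&(hsv[...,0]<30)
yw=np.radians(10.1); C=np.array([.4315,.375]); Rb=np.array([[np.cos(yw),np.sin(yw)],[-np.sin(yw),np.cos(yw)]])
for m,n in [(b,'bar'),(br,'brass'),(sp,'sp')]:
    q=P[m]; L=(q[:,:2]-C)@Rb.T*1000; print(n,len(q),L.mean(0).round(1),L.min(0).round(1),L.max(0).round(1),'z',np.percentile(q[:,2],[0,10,50,90,100]).round(4))
vv,uu=np.where(br); print(uu.min(),uu.max(),vv.min(),vv.max())
q=P[br]; i=np.argsort(-q[:,2])[:30:3]; L=(q[:,:2]-C)@Rb.T*1000
print(np.c_[L[i],q[i,2]*1000].round(1))
E
```

```text
blower 14808 [array([431.9, 374.5]), array([170.3, 139.4]), np.float64(10.1)] 0.04969194770748789
bar 1812 [array([453.3, 333.1]), array([24.2, 72.5]), np.float64(5.4)] 0.17217733636003002 0.17058854703973234
spigot 978 [array([454. , 420.9]), array([34.5, 34.7]), np.float64(30.3)] 0.09521170024366356
bar 1812 [ 14.1 -41.3] [  4.4 -81.2] [29.1 -9.9] z [0.1312 0.1582 0.1686 0.1706 0.1722]
brass 147 [30.3 -4.7] [21.4 -9.9] [36.5 -1.4] z [0.1199 0.1303 0.1445 0.1461 0.147 ]
sp 978 [29.8 42.5] [12.9 24.4] [47.6 59. ] z [0.085  0.0868 0.0934 0.0949 0.0971]
304 322 199 214
[[ 31.7  -8.  147. ]
 [ 31.7  -6.3 146.6]
 [ 31.8  -9.1 146.5]
 [ 31.7  -4.5 146.4]
 [ 30.   -4.6 146.2]
 [ 32.7  -9.3 146.1]
 [ 28.2  -2.8 146. ]
 [ 29.2  -8.4 145.8]
 [ 29.1  -1.9 145.8]
 [ 31.7  -3.9 145.6]]
```

```bash
python3 - <<'E'
from h import *
plan([.455,.3285,.25],100.1)
plan([.455,.3285,.1415],100.1,frm=([.455,.3285,.25],100.1))
E
```

```text
yaw0 99.11 dyaw 0.99 n=2
[1, -31.6, 5.8, 26.0, 0, 0, -0.009, 1, -31.6, 5.5, 26.0, 0, 0, -0.009]
yaw0 100.10 dyaw 0.00 n=2
[1, 0.0, 0.0, 54.3, 0, 0, -0.0, 1, 0.0, 0.0, 54.3, 0, 0, -0.0]
```

Request:
{"name": "arm_command", "arguments": {
  "moves": [1, -31.6, 5.8, 26, 0, 0, -0.009, 1, -31.6, 5.5, 26, 0, 0, -0.009, 1, 0, 0, 40, 0, 0, 0, 1, 0, 0, 45, 0, 0, 0, 1, 0, 0, 23, 0, 0, 0, 0, 0, 0, 0, 0, 0, 0, -1, 0, 0, 0, 0, 0, 0, -1, 0, 0, 0, 0, 0, 0],
  "newtons": 25
}}

```text
clock: 5.12
tcp_pos: [0.4564, 0.3299, 0.1429]
orientation: [0.001, 0.641, 0.767, 0.001]
wrist_force: [-0.7, -0.0, -0.1]
finger_gap: 0.0322
grip_force: 0.0
```

Request:
{"name": "arm_command", "arguments": {
  "moves": [-1, 0, 0, 0, 0, 0, 0, -1, 0, 0, 0, 0, 0, 0, -1, 0, 0, 0, 0, 0, 0, -1, 0, 0, 0, 0, 0, 0]
}}

```text
clock: 5.62
tcp_pos: [0.456, 0.3299, 0.1425]
orientation: [0.0, 0.641, 0.767, 0.001]
wrist_force: [-1.2, -0.5, 6.0]
finger_gap: 0.0192
grip_force: 24.6
```

Request:
{"name": "arm_command", "arguments": {
  "moves": [-1, 0, -17, -1, 0, 0, 0, -1, 0, -17, 2, 0, 0, 0, -1, 0, -16, 4.5, 0, 0, 0, -1, 0, -15.5, 7.5, 0, 0, 0, -1, 0, -11, 7.5, 0, 0, 0, -1, 0, 0, 0, 0, 0, 0]
}}

```text
clock: 6.38
tcp_pos: [0.3799, 0.3165, 0.1205]
orientation: [-0.0, 0.641, 0.767, 0.001]
wrist_force: [0.8, 2.5, -0.3]
finger_gap: 0.0189
grip_force: 26.3
```

```bash
python3 -c "
from h import *
s=get_state(); print(s['tcp_pos'],s['wrist_force'],s['ft_torque'],s['qvel'].round(3))"
```

```text
[0.37993005 0.31645809 0.12052864] [ 0.81989942  2.52846604 -0.27549574] [ 0.62556849 -0.72155493 -0.04079532] [-0.003  0.014  0.015  0.018  0.005 -0.001]
```

Request:
{"name": "arm_command", "arguments": {
  "moves": [-1, 0, -2.5, 2, 0, 0, 0, -1, 0, 0, 0, 0, 0, 0]
}}

```text
clock: 6.62
tcp_pos: [0.378, 0.316, 0.1187]
orientation: [-0.0, 0.641, 0.767, 0.001]
wrist_force: [1.9, 3.1, 3.0]
finger_gap: 0.019
grip_force: 26.6
```

Request:
{"name": "arm_command", "arguments": {
  "moves": [-1, 0, -2.5, 2, 0, 0, 0, -1, 0, 0, 0, 0, 0, 0]
}}

```text
clock: 6.88
tcp_pos: [0.3769, 0.3159, 0.1175]
orientation: [0.001, 0.641, 0.767, 0.002]
wrist_force: [3.7, 4.2, 4.9]
finger_gap: 0.0192
grip_force: 27.0
```

Request:
{"name": "arm_command", "arguments": {
  "moves": [-1, 0, -2.5, 2, 0, 0, 0, -1, 0, 0, 0, 0, 0, 0]
}}

```text
clock: 7.12
tcp_pos: [0.3769, 0.3159, 0.1174]
orientation: [0.003, 0.642, 0.767, 0.004]
wrist_force: [7.4, 0.7, 14.2]
finger_gap: 0.0191
grip_force: 27.7
```

Request:
{"name": "arm_command", "arguments": {
  "moves": [0, 0, 0, 0, 0, 0, 0, 1, 0, 0, 0, 0, 0, 0, 1, 0, 0, 0, 0, 0, 0, 1, 0, 0, -50, 0, 0, 0, 1, 20, 30, -60, 0, 0, 0, 1, 20, 50, -20, 0, 0, 0, 1, 0, 50, 0, 0, 0, 0, 1, 0, 0, 0, 0, 0, 0]
}}

```text
clock: 8.12
tcp_pos: [0.4931, 0.3744, 0.2357]
orientation: [-0.0, 0.642, 0.767, -0.001]
wrist_force: [-1.2, 0.3, -0.7]
finger_gap: 0.0851
grip_force: 0.0
```

```bash
python3 - <<'E'
from h import *
s=get_state(); print(s['tcp_pos'],s['qvel'].max())
c=cam('wrist'); P=cloud(c); np.savez('w2.npz',P=P,img=c[0]); cv2.imwrite('pics/w2.png',c[0])
for l in ['lever_grip','sleeve']:
    for r in recognise('wrist',l):
        u,v=np.array(r['point']).round().astype(int); print(l,r['confidence'],u,v,P[np.clip(v,0,419),np.clip(u,0,559)].round(4))
E
```

```text
[0.49305114 0.37435503 0.2357014 ] 0.02697798069970952
lever_grip 0.92 128 231 [0.3835 0.3365 0.1407]
sleeve 0.9 426 62 [0.6048 0.498  0.0104]
sleeve 0.88 530 339 [0.7946 0.2358 0.0439]
sleeve 0.82 381 280 [0.6081 0.2822 0.0498]
sleeve 0.64 484 310 [0.7152 0.2747 0.0642]
sleeve 0.6 210 162 [0.4196 0.3748 0.0502]
sleeve 0.35 495 190 [0.718  0.3878 0.0056]
```

View pics/w2.png

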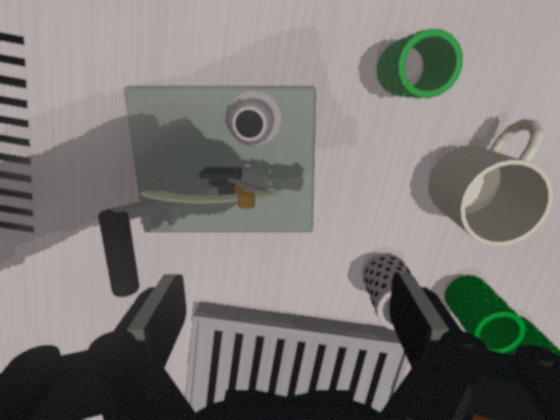

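The lever is at off: the bar runs from (110,212) to (125,295), leaning to the staff side. Next I'll look at the grey sleeve near (385,285), which a finger partly hides.

Request:
{"name": "arm_command", "arguments": {
  "moves": [1, -40, 55, -10, 0, 0, 0, 1, -40, 55, -10, 0, 0, 0, 1, 0, 20, 0, 0, 0, 0, 1, 0, 0, 0, 0, 0, 0]
}}

```text
clock: 8.78
tcp_pos: [0.6217, 0.3234, 0.2558]
orientation: [-0.0, 0.642, 0.767, -0.001]
wrist_force: [-0.7, 0.1, -0.4]
finger_gap: 0.0854
grip_force: 0.0
```

```bash
cat > fit.py <<'E'
from h import *
from scipy.optimize import least_squares
def cyl(P,img,guess,zr=(.02,.078),grey=True):
    hsv=cv2.cvtColor(img,cv2.COLOR_BGR2HSV)
    d=np.hypot(P[...,0]-guess[0],P[...,1]-guess[1])
    m=(d<.045)&(P[...,2]>zr[0])&(P[...,2]<zr[1])
    if grey: m&=(hsv[...,1]<70)
    q=P[m]; 
    # outer edge residual: ring between 20 and 26 mm
    def f(c):
        r=np.hypot(q[:,0]-c[0],q[:,1]-c[1]); return np.where(r>.026,r-.026,np.where(r<.020,.020-r,0))*1000
    s=least_squares(f,guess,loss='soft_l1',x_scale=.001,diff_step=1e-4)
    t=q[q[:,2]>zr[1]-.008]
    return s.x,len(q),(t[:,:2].min(0)+t[:,:2].max(0))/2 if len(t) else None, np.ptp(t[:,:2],axis=0) if len(t) else None
E
python3 - <<'E'
from fit import *
s=get_state(); print(s['tcp_pos'],s['qvel'].max())
c=cam('wrist'); P=cloud(c); np.savez('w3.npz',P=P,img=c[0]); cv2.imwrite('pics/w3.png',c[0])
for l in ['sleeve']:
    for r in recognise('wrist',l):
        u,v=np.array(r['point']).round().astype(int); print(l,r['confidence'],u,v,P[np.clip(v,0,419),np.clip(u,0,559)].round(4))
print(cyl(P,c[0],[.627,.267]))
for g in [[.627,.267],[.73,.26]]:
  for D in ['w1.npz','w2.npz','top0.npz']:
    D=np.load(D); print(cyl(D['P'],D['img'] if 'img' in D else cv2.imread('pics/top0.png'),g,grey=g[0]<.7))
D=np.load('w2.npz');P=D['P']; m=(P[...,2]>.12)&(np.hypot(P[...,0]-.38,P[...,1]-.33)<.08); L=(P[m][:,:2]-[.4317,.3748])@Rb.T if 0 else None
print('bar rect',cv2.minAreaRect((P[m][:,:2]*1000).astype(np.float32)),P[m][:,2].max(),np.percentile(P[m][:,2],90))
E
```

```text
[0.62169414 0.32336972 0.2557898 ] 0.025710550935040932
sleeve 0.82 376 244 [0.72   0.2719 0.0738]
sleeve 0.79 281 7 [0.5908 0.464  0.058 ]
sleeve 0.64 282 227 [0.6287 0.2468 0.008 ]
(array([0.62806984, 0.2673577 ]), 2323, array([0.62828275, 0.26679458]), array([0.05133782, 0.05232177]))
(array([0.62734753, 0.26747807]), 1278, array([0.63036268, 0.27333788]), array([0.04651649, 0.03960202]))
(array([0.62731746, 0.26747154]), 1425, array([0.61472493, 0.2632776 ]), array([0.02472216, 0.04558767]))
(array([0.62713766, 0.26717438]), 150, array([0.6278417 , 0.26774437]), array([0.04765735, 0.04774795]))
(array([0.73151935, 0.25725227]), 2539, array([0.73180523, 0.25661677]), array([0.05160176, 0.05191003]))
(array([0.73167894, 0.25741077]), 3279, array([0.73215574, 0.25879503]), array([0.05212982, 0.04792693]))
(array([0.73146998, 0.25748403]), 159, array([0.73197635, 0.25775149]), array([0.04821045, 0.04747043]))
bar rect ((408.2458801269531, 333.3006896972656), (106.97189331054688, 66.78158569335938), 27.864408493041992) 0.31881763952418685 0.3089447395179541
```

View pics/w3.png

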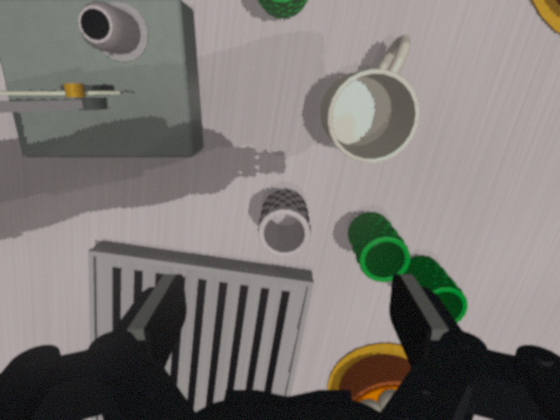

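The grey sleeve stands at (285,225), clear of the green ones. It is at world (0.628, 0.267).

```bash
python3 - <<'E'
from h import *
plan([.628,.267,.16],100.1,.6)
E
```

```text
yaw0 100.26 dyaw -0.16 n=2
[0.6, -28.8, -1.2, 48.2, 0, 0, 0.001, 0.6, -28.8, -1.2, 48.2, 0, 0, 0.001]
```

Request:
{"name": "arm_command", "arguments": {
  "moves": [0.6, -29, -1.2, 48, 0, 0, 0, 0.6, -28.7, -1.2, 48, 0, 0, 0, 0.6, 0, 0, 40, 0, 0, 0, 0.6, 0, 0, 40, 0, 0, 0, 0.6, 0, 0, 39, 0, 0, 0, 0.6, 0, 0, 0, 0, 0, 0, -1, 0, 0, 0, 0, 0, 0, -1, 0, 0, 0, 0, 0, 0],
  "newtons": 40
}}

```text
clock: 9.88
tcp_pos: [0.6308, 0.2676, 0.0439]
orientation: [0.001, 0.641, 0.767, 0.002]
wrist_force: [-0.5, -0.4, -1.7]
finger_gap: 0.0515
grip_force: 41.8
```

Request:
{"name": "arm_command", "arguments": {
  "moves": [-1, 0, 0, 0, 0, 0, 0, -1, 0, 0, 0, 0, 0, 0]
}}

```text
clock: 10.12
tcp_pos: [0.6307, 0.2674, 0.0434]
orientation: [0.001, 0.641, 0.767, 0.001]
wrist_force: [-2.4, 0.8, 7.0]
finger_gap: 0.0514
grip_force: 42.4
```

Request:
{"name": "arm_command", "arguments": {
  "moves": [-1, 0, 0, -55, 0, 0, 0, -1, 0, 0, -60, 0, 0, 0, -1, 0, 0, -55, 0, 0, 0, -1, 45, -45, 0, 0, 0, 0, -1, 45, -45, 0, 0, 0, 0, -1, 45, -45, 0, 0, 0, 0, -1, 30, -30, 0, 0, 0, 0, -1, 0, 0, 0, 0, 0, 0]
}}

```text
clock: 11.12
tcp_pos: [0.438, 0.3996, 0.2119]
orientation: [-0.0, 0.64, 0.769, -0.0]
wrist_force: [0.7, 0.0, -1.9]
finger_gap: 0.0515
grip_force: 42.8
```

```bash
python3 - <<'E'
from h import *
s=get_state(); print(s['tcp_pos'],s['qvel'].max(),s['wrist_force'],s['ft_torque'])
plan([.4540,.4212,.16],100.1,-1)
c=cam('wrist'); cv2.imwrite('pics/w4.png',c[0]);np.savez('w4.npz',P=cloud(c),img=c[0])
E
```

```text
[0.4380278 0.3995805 0.211862 ] 0.027786803280768574 [ 0.69475472  0.0393435  -1.90390918] [ 0.02437666 -0.07652763  0.00796355]
yaw0 100.48 dyaw -0.38 n=1
[-1, 18.4, 19.6, 51.9, 0, 0, 0.007]
```

View pics/w4.png

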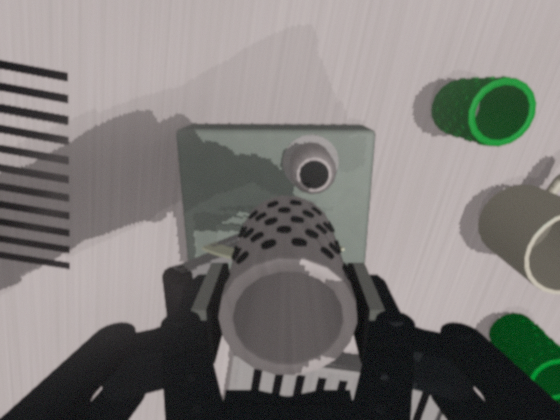

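The sleeve is held upright between the pads at (288,300), with the spigot ahead at (313,170). I'll measure the sleeve's offset in the hand.

```bash
python3 - <<'E'
from fit import *
D=np.load('w4.npz'); P=D['P'].copy(); t=np.array([.43803,.39958,.21186]); b=t[2]-.0434
Q=P.copy(); Q[...,2]-=b
m=np.indices(Q.shape[:2])[1]; Q[(m<225)|(m>355)]=np.nan
print(cyl(Q,D['img'],t[:2],zr=(.003,.08),grey=True), t[:2])
m=(abs(P[...,2]-.094)<.012)&(np.hypot(P[...,0]-.454,P[...,1]-.421)<.03); print('spig',m.sum(),cv2.minAreaRect((P[m][:,:2]*1000).astype(np.float32)))
E
```

```text
(array([0.43835247, 0.40010058]), 18846, array([0.43979636, 0.3991057 ]), array([0.05176792, 0.05238321])) [0.43803 0.39958]
spig 1643 ((454.0367431640625, 421.1416320800781), (34.98438262939453, 34.986366271972656), 22.747169494628906)
```

Request:
{"name": "arm_command", "arguments": {
  "moves": [-1, 18, 19, 0, 0, 0, 0.007, -1, 0, 0, 30, 0, 0, 0, -1, 0, 0, 15, 0, 0, 0, -1, 0, 0, 0, 0, 0, 0, -1, 0, 0, 0, 0, 0, 0]
}}

```text
clock: 11.8
tcp_pos: [0.4569, 0.4188, 0.1671]
orientation: [0.0, 0.644, 0.765, 0.0]
wrist_force: [0.8, -0.2, -0.9]
finger_gap: 0.0513
grip_force: 42.8
```

```bash
python3 - <<'E'
from h import *
s=get_state(); print(s['tcp_pos'],s['wrist_force'])
plan([.4537,.4207,.12],100.1,-1)
E
```

```text
[0.45690607 0.41883508 0.16706942] [ 0.80247302 -0.1589319  -0.89030717]
yaw0 99.78 dyaw 0.32 n=1
[-1, 2.4, -2.8, 47.1, 0, 0, -0.006]
```

Request:
{"name": "arm_command", "arguments": {
  "moves": [-1, 2.4, -2.8, 0, 0, 0, 0, -1, 0, 0, 12, 0, 0, 0, -1, 0, 0, 12, 0, 0, 0, -1, 0, 0, 12, 0, 0, 0, -1, 0, 0, 0, 0, 0, 0]
}}

```text
clock: 12.42
tcp_pos: [0.4526, 0.4205, 0.1286]
orientation: [-0.0, 0.644, 0.765, -0.001]
wrist_force: [-0.6, 0.0, -1.4]
finger_gap: 0.0515
grip_force: 42.8
```

Request:
{"name": "arm_command", "arguments": {
  "moves": [-1, 0, 0, 14, 0, 0, 0, -1, 0, 0, 13, 0, 0, 0, -1, 0, 0, 0, 0, 0, 0]
}}

```text
clock: 12.8
tcp_pos: [0.4526, 0.4205, 0.1017]
orientation: [-0.0, 0.644, 0.765, -0.001]
wrist_force: [-0.4, 0.1, -0.6]
finger_gap: 0.0515
grip_force: 42.9
```

Free fit. I'll go on to the bottom.

Request:
{"name": "arm_command", "arguments": {
  "moves": [-1, 0, 0, 6, 0, 0, 0, -1, 0, 0, 2, 0, 0, 0, -1, 0, 0, 2, 0, 0, 0, -1, 0, 0, 0, 0, 0, 0]
}}

```text
clock: 13.3
tcp_pos: [0.4532, 0.4211, 0.0936]
orientation: [0.0, 0.644, 0.765, 0.0]
wrist_force: [0.9, 0.4, -1.3]
finger_gap: 0.0514
grip_force: 42.9
```

Request:
{"name": "arm_command", "arguments": {
  "moves": [-1, 0, 0, 2, 0, 0, 0, -1, 0, 0, 0, 0, 0, 0]
}}

```text
clock: 13.55
tcp_pos: [0.4532, 0.4212, 0.0934]
orientation: [0.0, 0.644, 0.765, 0.001]
wrist_force: [-3.9, -1.8, 9.8]
finger_gap: 0.0517
grip_force: 43.7
```

Request:
{"name": "arm_command", "arguments": {
  "moves": [0.4, 0, 0, 0, 0, 0, 0, 0.6, 0, 0, 0, 0, 0, 0, 0.6, 0, 0, -50, 0, 0, 0, 0.6, 0, 0, -60, 0, 0, 0, 0.6, 0, 0, -60, 0, 0, 0, 1, -50, 5, -20, 0, 0, 0, 1, -60, 0, -10, 0, 0, 0, 1, 0, 0, 0, 0, 0, 0]
}}

```text
clock: 14.55
tcp_pos: [0.4781, 0.3104, 0.2927]
orientation: [0.001, 0.646, 0.763, 0.001]
wrist_force: [0.3, 1.2, -0.4]
finger_gap: 0.0854
grip_force: 0.0
```

```bash
python3 - <<'E'
from fit import *
c=cam('wrist'); P=cloud(c); np.savez('w5.npz',P=P,img=c[0]); cv2.imwrite('pics/w5.png',c[0])
Q=P.copy(); Q[...,2]-=.05
print(cyl(Q,c[0],[.454,.421]))
m=(np.hypot(P[...,0]-.454,P[...,1]-.421)<.028)&(P[...,2]>.11)&(P[...,2]<.14); print('rim z',np.percentile(P[m][:,2],[5,50,95]))
plan([.50,-.27,.31],95)
E
```

```text
(array([0.45264722, 0.41880658]), 3532, array([0.45313663, 0.42035186]), array([0.05123182, 0.05127702]))
rim z [0.1139538  0.12423983 0.1257248 ]
yaw0 99.63 dyaw -4.63 n=10
[1, -57.8, -7.5, -1.8, 0, 0, 0.008, 1, -57.8, -7.1, -1.8, 0, 0, 0.008, 1, -57.9, -6.6, -1.8, 0, 0, 0.008, 1, -57.9, -6.1, -1.8, 0, 0, 0.008, 1, -58.0, -5.7, -1.8, 0, 0, 0.008, 1, -58.0, -5.2, -1.8, 0, 0, 0.008, 1, -58.1, -4.7, -1.8, 0, 0, 0.008, 1, -58.1, -4.3, -1.8, 0, 0, 0.008]
[1, -58.1, -3.8, -1.8, 0, 0, 0.008, 1, -58.1, -3.3, -1.8, 0, 0, 0.008]
```

View pics/w5.png

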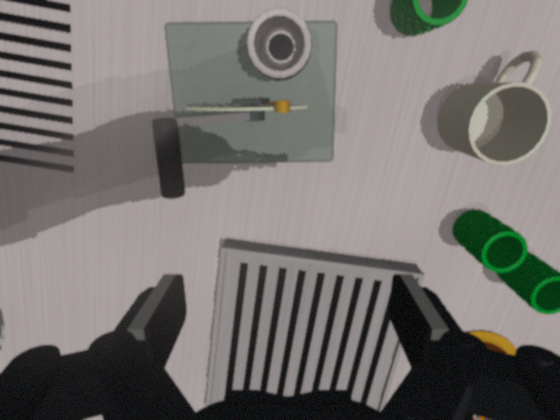

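The sleeve is seated on the spigot at (280,45) with its rim at z≈0.125. The lever is still off at (168,158). Now the knives.

Request:
{"name": "arm_command", "arguments": {
  "moves": [1, -58, -7.5, -2, 0, 0, 0.008, 1, -58, -7, -2, 0, 0, 0.008, 1, -58, -6.5, -2, 0, 0, 0.008, 1, -58, -6, -2, 0, 0, 0.008, 1, -58, -5.5, -2, 0, 0, 0.008, 1, -58, -5, -2, 0, 0, 0.008, 1, -58, -4.5, -2, 0, 0, 0.008, 1, -58, -4, -2, 0, 0, 0.008]
}}

```text
clock: 15.6
tcp_pos: [0.4981, -0.1533, 0.3068]
orientation: [-0.0, 0.668, 0.744, 0.0]
wrist_force: [1.0, -0.7, 0.0]
finger_gap: 0.0856
grip_force: 0.0
```

Request:
{"name": "arm_command", "arguments": {
  "moves": [1, -58, -4, -2, 0, 0, 0.008, 1, -58, -3, -2, 0, 0, 0.008, 1, 0, 0, 0, 0, 0, 0, 1, 0, 0, 0, 0, 0, 0]
}}

```text
clock: 16.1
tcp_pos: [0.5029, -0.2678, 0.3104]
orientation: [-0.001, 0.674, 0.739, 0.0]
wrist_force: [-0.2, 1.1, -0.1]
finger_gap: 0.0854
grip_force: 0.0
```

```bash
cat > knives.py <<'E'
from h import *
def knives(c,zb=.018):
    """blade/handle blobs by colour and height over the support zb"""
    P=cloud(c); hsv=cv2.cvtColor(c[0],cv2.COLOR_BGR2HSV); Z=P[...,2]-zb
    reg=(P[...,0]>.34)&(P[...,0]<.70)&(P[...,1]>-.47)&(P[...,1]<-.13) if zb<.02 else (P[...,0]>.42)&(P[...,0]<.68)&(P[...,1]>-.1)&(P[...,1]<.2)
    hand=reg&(Z>.0115)&(Z<.024)
    out=[]
    n,l,s,_=cv2.connectedComponentsWithStats(hand.astype(np.uint8))
    for k in range(1,n):
        if s[k,4]<60: continue
        q=P[l==k]; r=cv2.minAreaRect((q[:,:2]*1000).astype(np.float32))
        w,h=r[1]; a=np.radians(r[2] if w>h else r[2]+90)
        out.append((np.array(r[0])/1000,a,max(w,h),min(w,h),np.median(q[:,2])))
    return out,P,hsv,reg
def full(c,zb=.018):
    o,P,hsv,reg=knives(c,zb); res=[]
    for ctr,a,L,W,z in o:
        u=np.array([np.cos(a),np.sin(a)]); sc=[]
        for sgn in (1,-1):
            t=np.r_[ctr+sgn*u*.095,zb+.003]; x,y=map(int,proj(c,t))
            ok=2<=x<558 and 2<=y<418
            sc.append(np.median(hsv[y-2:y+3,x-2:x+3,1]) if ok else 255)
        s=1 if sc[0]<sc[1] else -1
        ax=u*s; mid=ctr+ax*.0475
        res.append(dict(hand=ctr.round(4),mid=mid.round(4),yaw=round(float(np.degrees(np.arctan2(ax[1],ax[0]))),2),L=round(L,1),W=round(W,1),z=round(float(z),4),sat=sc,grip=(mid-.020*ax).round(4)))
    return res
E
python3 - <<'E'
from knives import *
c=cam('wrist'); cv2.imwrite('pics/w6.png',c[0]); print(get_state()['tcp_pos'])
for r in full(c): print(r)
for l in ['knife_a']:
    P=cloud(c)
    for r in recognise('wrist',l):
        u,v=np.array(r['point']).round().astype(int); print(l,r['confidence'],u,v,P[np.clip(v,0,419),np.clip(u,0,559)].round(4))
E
```

```text
[ 0.50291884 -0.26720415  0.31078189]
{'hand': array([ 0.6059, -0.2549]), 'mid': array([ 0.6043, -0.3024]), 'yaw': -91.92, 'L': 94.8, 'W': 22.3, 'z': 0.0354, 'sat': [np.float64(15.0), np.float64(14.0)], 'grip': array([ 0.605 , -0.2824])}
{'hand': array([ 0.4623, -0.2819]), 'mid': array([ 0.4663, -0.3293]), 'yaw': -85.17, 'L': 95.0, 'W': 22.0, 'z': 0.0355, 'sat': [np.float64(18.0), np.float64(14.0)], 'grip': array([ 0.4646, -0.3093])}
{'hand': array([ 0.4014, -0.3794]), 'mid': array([ 0.4058, -0.4267]), 'yaw': -84.65, 'L': 94.3, 'W': 22.6, 'z': 0.0354, 'sat': [np.float64(18.0), np.float64(15.0)], 'grip': array([ 0.4039, -0.4068])}
{'hand': array([ 0.6975, -0.3356]), 'mid': array([ 0.6973, -0.3831]), 'yaw': -90.26, 'L': 29.1, 'W': 4.7, 'z': 0.0326, 'sat': [np.float64(15.0), np.float64(14.0)], 'grip': array([ 0.6974, -0.3631])}
knife_a 0.86 366 189 [ 0.6009 -0.2963  0.0356]
knife_a 0.79 199 190 [ 0.3958 -0.3213  0.0193]
knife_a 0.58 254 200 [ 0.4667 -0.3229  0.0354]
```

View pics/w6.png

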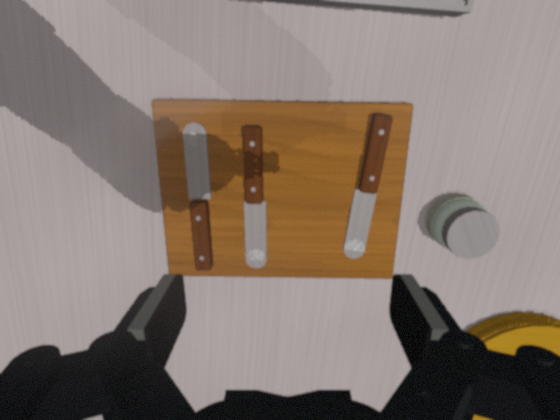

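```bash
sed -i "s/sc.append(.*/sc.append(np.median(hsv[y-2:y+3,x-2:x+3,1]) if ok and abs(np.median(P[y-2:y+3,x-2:x+3,2])-zb-.003)<.006 else 255)/" knives.py; python3 - <<'E'
from h import *
plan([.4646,-.3093,.08],94.83,.1)
E
```

```text
yaw0 95.36 dyaw -0.53 n=4
[0.1, -9.6, -10.5, 57.8, 0, 0, 0.002, 0.1, -9.7, -10.5, 57.8, 0, 0, 0.002, 0.1, -9.7, -10.5, 57.8, 0, 0, 0.002, 0.1, -9.7, -10.5, 57.8, 0, 0, 0.002]
```

The wrist view shows the board with three knives: handles at (253,165), (375,150) and (201,235). I'll take the middle one first.

Request:
{"name": "arm_command", "arguments": {
  "moves": [0.1, -9.6, -10.5, 57.8, 0, 0, 0.002, 0.1, -9.7, -10.5, 57.8, 0, 0, 0.002, 0.1, -9.7, -10.5, 57.8, 0, 0, 0.002, 0.1, -9.7, -10.5, 57.8, 0, 0, 0.002, 0.1, 0, 0, 0, 0, 0, 0, 0.1, 0, 0, 0, 0, 0, 0],
  "newtons": 45
}}

```text
clock: 16.95
tcp_pos: [0.4658, -0.3106, 0.0824]
orientation: [0.001, 0.676, 0.736, 0.0]
wrist_force: [0.5, -0.6, 0.1]
finger_gap: 0.0472
grip_force: 0.0
```

```bash
python3 - <<'E'
from h import *
s=get_state(); print(s['tcp_pos'],s['finger_gap'])
plan([.4646,-.3093,.0215],94.83,.1)
E
```

```text
[ 0.46578329 -0.31064042  0.08244442] 0.04723322263094735
yaw0 94.86 dyaw -0.03 n=2
[0.1, 0.7, -0.5, 30.5, 0, 0, 0.0, 0.1, 0.7, -0.5, 30.5, 0, 0, 0.0]
```

Request:
{"name": "arm_command", "arguments": {
  "moves": [0.1, 1, -1, 30, 0, 0, 0, 0.1, 0, 0, 22, 0, 0, 0, 0.1, 0, 0, 8, 0, 0, 0, 0.1, 0, 0, 0, 0, 0, 0, -1, 0, 0, 0, 0, 0, 0, -1, 0, 0, 0, 0, 0, 0, -1, 0, 0, 0, 0, 0, 0, -1, 0, 0, 0, 0, 0, 0]
}}

```text
clock: 17.95
tcp_pos: [0.4643, -0.3108, 0.0219]
orientation: [0.002, 0.677, 0.736, 0.0]
wrist_force: [-1.0, 0.4, 5.6]
finger_gap: 0.021
grip_force: 45.5
```

Request:
{"name": "arm_command", "arguments": {
  "moves": [-1, 0, 0, -10, 0, 0, 0, -1, 0, 0, -30, 0, 0, 0, -1, 0, 0, -40, 0, 0, 0, -1, 0, 0, -20, 0, 0, 0, -1, 0, 0, 0, 0, 0, 0]
}}

```text
clock: 18.58
tcp_pos: [0.4641, -0.3109, 0.1223]
orientation: [0.002, 0.677, 0.736, -0.0]
wrist_force: [-0.3, -0.6, -1.5]
finger_gap: 0.0213
grip_force: 44.6
```

```bash
python3 - <<'E'
from h import *
s=get_state(); print(s['tcp_pos'],s['finger_gap'],s['grip_force'],s['wrist_force'],s['ft_torque'])
plan([.5274,.1234,.12],181.1,-1)
E
```

```text
[ 0.46405086 -0.31086293  0.12227278] 0.021300895439036193 44.566370844841 [-0.30893891 -0.62128458 -1.48688594] [-0.02428001 -0.00305874  0.05721506]
yaw0 94.77 dyaw 86.33 n=9
[-1, 47.5, 11.0, 0.3, 0, 0, -0.167, -1, 45.0, 18.8, 0.3, 0, 0, -0.167, -1, 41.2, 26.0, 0.3, 0, 0, -0.167, -1, 36.3, 32.5, 0.3, 0, 0, -0.167, -1, 30.4, 38.1, 0.3, 0, 0, -0.167, -1, 23.6, 42.7, 0.3, 0, 0, -0.167, -1, 16.2, 46.0, 0.3, 0, 0, -0.167, -1, 8.3, 48.1, 0.3, 0, 0, -0.167]
[-1, 0.2, 48.8, 0.3, 0, 0, -0.167]
```

Request:
{"name": "arm_command", "arguments": {
  "moves": [-1, 47.5, 11, 0, 0, 0, -0.167, -1, 45, 19, 0, 0, 0, -0.167, -1, 41, 26, 0, 0, 0, -0.167, -1, 36, 32.5, 0, 0, 0, -0.167, -1, 30.5, 38, 0, 0, 0, -0.167, -1, 23.5, 42.5, 0, 0, 0, -0.167, -1, 16, 46, 0, 0, 0, -0.167, -1, 8.5, 48, 0, 0, 0, -0.167]
}}

```text
clock: 19.58
tcp_pos: [0.5192, 0.0768, 0.1188]
orientation: [-0.001, 0.073, 0.997, -0.0]
wrist_force: [0.1, -0.1, -1.8]
finger_gap: 0.0207
grip_force: 44.5
```

Request:
{"name": "arm_command", "arguments": {
  "moves": [-1, 0, 49, 0, 0, 0, -0.167, -1, 0, 0, 40, 0, 0, 0, -1, 0, 0, 0, 0, 0, 0, -1, 0, 0, 0, 0, 0, 0]
}}

```text
clock: 20.08
tcp_pos: [0.527, 0.1232, 0.0801]
orientation: [-0.001, -0.007, 1.0, -0.0]
wrist_force: [0.1, -0.5, -1.7]
finger_gap: 0.0205
grip_force: 44.6
```

```bash
python3 - <<'E'
from h import *
s=get_state(); print(s['tcp_pos'],s['finger_gap'],s['grip_force'])
plan([.5289,.1234,.0295],181.1,-1)
E
```

```text
[0.52700052 0.12321842 0.08005593] 0.02054933441271928 44.59562301635742
yaw0 -179.15 dyaw 0.25 n=1
[-1, -1.9, 0.2, 50.6, 0, 0, -0.004]
```

Request:
{"name": "arm_command", "arguments": {
  "moves": [-1, -2, 0, 30, 0, 0, -0.004, -1, 0, 0, 15, 0, 0, 0, -1, 0, 0, 4, 0, 0, 0, -1, 0, 0, 2, 0, 0, 0, -1, 0, 0, 1, 0, 0, 0, -1, 0, 0, 0, 0, 0, 0]
}}

```text
clock: 20.82
tcp_pos: [0.5301, 0.1237, 0.0289]
orientation: [0.001, -0.01, 1.0, -0.0]
wrist_force: [-0.3, -1.6, 0.5]
finger_gap: 0.0212
grip_force: 44.8
```

Request:
{"name": "arm_command", "arguments": {
  "moves": [-0.4, 0, 0, 0, 0, 0, 0, 0, 0, 0, 0, 0, 0, 0, 0, 0, 0, -30, 0, 0, 0, 0, 0, 0, -60, 0, 0, 0, 0, 0, 0, -60, 0, 0, 0]
}}

```text
clock: 21.45
tcp_pos: [0.529, 0.1237, 0.1795]
orientation: [-0.0, -0.01, 1.0, -0.0]
wrist_force: [1.9, -0.5, -0.4]
finger_gap: 0.0428
grip_force: 0.0
```

```bash
python3 - <<'E'
from h import *
s=get_state(); print(s['tcp_pos'],s['finger_gap'],s['grip_force'])
plan([.51,-.265,.27],88,.1)
E
```

```text
[0.52904079 0.12373612 0.17952827] 0.042752213283438145 0.0
yaw0 -178.88 dyaw -93.12 n=10
[0.1, 2.7, -38.8, -9.0, 0, 0, 0.163, 0.1, -3.7, -38.7, -9.0, 0, 0, 0.163, 0.1, -9.9, -37.6, -9.0, 0, 0, 0.163, 0.1, -15.8, -35.6, -9.0, 0, 0, 0.163, 0.1, -21.4, -32.5, -9.0, 0, 0, 0.163, 0.1, -26.4, -28.6, -9.0, 0, 0, 0.163, 0.1, -30.6, -24.0, -9.0, 0, 0, 0.163, 0.1, -34.1, -18.7, -9.0, 0, 0, 0.163]
[0.1, -36.7, -12.9, -9.0, 0, 0, 0.163, 0.1, -38.3, -6.8, -9.0, 0, 0, 0.163]
```

Request:
{"name": "arm_command", "arguments": {
  "moves": [0.1, 2.5, -39, -9, 0, 0, 0.163, 0.1, -3.5, -38.5, -9, 0, 0, 0.163, 0.1, -10, -37.5, -9, 0, 0, 0.163, 0.1, -16, -35.5, -9, 0, 0, 0.163, 0.1, -21.5, -32.5, -9, 0, 0, 0.163, 0.1, -26.5, -28.5, -9, 0, 0, 0.163, 0.1, -30.5, -24, -9, 0, 0, 0.163, 0.1, -34, -18.5, -9, 0, 0, 0.163]
}}

```text
clock: 22.45
tcp_pos: [0.5143, -0.188, 0.2506]
orientation: [0.0, 0.601, 0.799, 0.0]
wrist_force: [0.2, -0.7, 0.4]
finger_gap: 0.0468
grip_force: 0.0
```

Request:
{"name": "arm_command", "arguments": {
  "moves": [0.1, -36.5, -13, -9, 0, 0, 0.163, 0.1, -38.5, -7, -9, 0, 0, 0.163, 0.1, 0, 0, 0, 0, 0, 0, 0.1, 0, 0, 0, 0, 0, 0]
}}

```text
clock: 22.95
tcp_pos: [0.5099, -0.2642, 0.2679]
orientation: [-0.0, 0.721, 0.693, 0.0]
wrist_force: [-0.6, -0.3, 0.0]
finger_gap: 0.0472
grip_force: 0.0
```

```bash
python3 - <<'E'
from knives import *
c=cam('wrist'); cv2.imwrite('pics/w7.png',c[0]); print(get_state()['tcp_pos'])
K=full(c)
for r in K: print(r)
r=max([k for k in K if k['L']>80 and k['W']<27],key=lambda k:k['mid'][0]); plan([*r['grip'],.08],r['yaw']+180,.1)
c=cam('top'); print([ (r['mid'],r['yaw'],r['L'],r['W']) for r in full(c,.025)])
E
```

```text
[ 0.50992041 -0.26370468  0.26789698]
{'hand': array([ 0.606 , -0.2544]), 'mid': array([ 0.6043, -0.3019]), 'yaw': -92.04, 'L': 93.8, 'W': 22.7, 'z': 0.0353, 'sat': [255, np.float64(11.0)], 'grip': array([ 0.605 , -0.2819])}
{'hand': array([ 0.6977, -0.3346]), 'mid': array([ 0.6981, -0.3821]), 'yaw': -89.45, 'L': 28.1, 'W': 4.6, 'z': 0.0326, 'sat': [255, 255], 'grip': array([ 0.6979, -0.3621])}
{'hand': array([ 0.4003, -0.366 ]), 'mid': array([ 0.3959, -0.3187]), 'yaw': 95.31, 'L': 67.6, 'W': 22.1, 'z': 0.0354, 'sat': [np.float64(17.0), 255], 'grip': array([ 0.3977, -0.3386])}
yaw0 87.81 dyaw 0.15 n=4
[0.1, -3.6, 23.9, 47.0, 0, 0, -0.001, 0.1, -3.7, 23.9, 47.0, 0, 0, -0.001, 0.1, -3.7, 23.9, 47.0, 0, 0, -0.001, 0.1, -3.7, 23.9, 47.0, 0, 0, -0.001]
[(array([0.5481, 0.125 ]), 1.47, 91.1, 20.8)]
```

Request:
{"name": "arm_command", "arguments": {
  "moves": [0.1, -3.6, 24, 47, 0, 0, -0.001, 0.1, -3.7, 24, 47, 0, 0, -0.001, 0.1, -3.7, 24, 47, 0, 0, -0.001, 0.1, -3.7, 24, 47, 0, 0, 0, 0.1, 0, 0, 0, 0, 0, 0, 0.1, 0, 0, 0, 0, 0, 0]
}}

```text
clock: 23.8
tcp_pos: [0.6055, -0.2821, 0.0813]
orientation: [0.0, 0.719, 0.695, -0.0]
wrist_force: [0.4, -1.4, 0.6]
finger_gap: 0.0467
grip_force: 0.0
```

```bash
python3 - <<'E'
from h import *
s=get_state(); print(s['tcp_pos'],s['finger_gap'])
plan([.605,-.2819,.0215],87.96,.1)
E
```

```text
[ 0.60549467 -0.28211088  0.08130976] 0.046726596349968834
yaw0 87.98 dyaw -0.02 n=1
[0.1, 0.2, -0.5, 59.8, 0, 0, 0.0]
```

Request:
{"name": "arm_command", "arguments": {
  "moves": [0.1, 0, -0.5, 30, 0, 0, 0, 0.1, 0, 0, 22, 0, 0, 0, 0.1, 0, 0, 7.5, 0, 0, 0, 0.1, 0, 0, 0, 0, 0, 0, -1, 0, 0, 0, 0, 0, 0, -1, 0, 0, 0, 0, 0, 0, -1, 0, 0, 0, 0, 0, 0, -1, 0, 0, 0, 0, 0, 0]
}}

```text
clock: 24.8
tcp_pos: [0.6061, -0.2835, 0.0226]
orientation: [0.002, 0.72, 0.694, 0.0]
wrist_force: [-1.0, 0.4, 6.5]
finger_gap: 0.0209
grip_force: 45.0
```

Request:
{"name": "arm_command", "arguments": {
  "moves": [-1, 0, 0, -10, 0, 0, 0, -1, 0, 0, -30, 0, 0, 0, -1, 0, 0, -40, 0, 0, 0, -1, 0, 0, -20, 0, 0, 0, -1, 0, 0, 0, 0, 0, 0]
}}

```text
clock: 25.42
tcp_pos: [0.6062, -0.2836, 0.1231]
orientation: [0.002, 0.72, 0.694, 0.0]
wrist_force: [-0.3, -0.5, -1.8]
finger_gap: 0.0209
grip_force: 44.2
```

```bash
python3 - <<'E'
from h import *
s=get_state(); print(s['tcp_pos'],s['finger_gap'],s['grip_force'],s['wrist_force'],s['ft_torque'])
plan([.5288,.0484,.12],181.1,-1)
E
```

```text
[ 0.60615145 -0.28357182  0.12311443] 0.02087422480446012 44.1948527097702 [-0.33667611 -0.53084622 -1.81120795] [0.04019159 0.00970074 0.03196696]
yaw0 87.90 dyaw 93.20 n=10
[-1, 32.9, -8.9, 0.3, 0, 0, -0.163, -1, 33.9, -3.5, 0.3, 0, 0, -0.163, -1, 34.0, 2.0, 0.3, 0, 0, -0.163, -1, 33.2, 7.5, 0.3, 0, 0, -0.163, -1, 31.6, 12.8, 0.3, 0, 0, -0.163, -1, 29.1, 17.8, 0.3, 0, 0, -0.163, -1, 25.8, 22.2, 0.3, 0, 0, -0.163, -1, 21.9, 26.1, 0.3, 0, 0, -0.163]
[-1, 17.4, 29.3, 0.3, 0, 0, -0.163, -1, 12.4, 31.8, 0.3, 0, 0, -0.163]
```

Request:
{"name": "arm_command", "arguments": {
  "moves": [-1, 33, -9, 0, 0, 0, -0.163, -1, 34, -3.5, 0, 0, 0, -0.163, -1, 34, 2, 0, 0, 0, -0.163, -1, 33, 7.5, 0, 0, 0, -0.163, -1, 31.5, 13, 0, 0, 0, -0.163, -1, 29, 18, 0, 0, 0, -0.163, -1, 26, 22, 0, 0, 0, -0.163, -1, 22, 26, 0, 0, 0, -0.163]
}}

```text
clock: 26.42
tcp_pos: [0.5414, -0.0162, 0.1192]
orientation: [-0.001, 0.149, 0.989, 0.0]
wrist_force: [0.0, -0.0, -1.7]
finger_gap: 0.0209
grip_force: 44.2
```

Request:
{"name": "arm_command", "arguments": {
  "moves": [-1, 17.5, 29.5, 0, 0, 0, -0.163, -1, 12.5, 32, 0, 0, 0, -0.163, -1, 0, 0, 40, 0, 0, 0, -1, 0, 0, 0, 0, 0, 0, -1, 0, 0, 0, 0, 0, 0]
}}

```text
clock: 27.05
tcp_pos: [0.5268, 0.0491, 0.0806]
orientation: [-0.001, -0.011, 1.0, -0.0]
wrist_force: [0.0, 0.5, 0.2]
finger_gap: 0.0207
grip_force: 44.3
```

```bash
python3 - <<'E'
from h import *
s=get_state(); print(s['tcp_pos'],s['finger_gap'],s['grip_force'])
plan([.5302,.0484,.0298],181.1,-1)
E
```

```text
[0.52679024 0.04913503 0.0806471 ] 0.02065775130261573 44.26690757274628
yaw0 -178.74 dyaw -0.16 n=1
[-1, -3.4, -0.8, 50.8, 0, 0, 0.003]
```

Request:
{"name": "arm_command", "arguments": {
  "moves": [-1, -3, -0.5, 30, 0, 0, 0.003, -1, 0, 0, 15, 0, 0, 0, -1, 0, 0, 4, 0, 0, 0, -1, 0, 0, 2, 0, 0, 0, -1, 0, 0, 1, 0, 0, 0, -1, 0, 0, 0, 0, 0, 0]
}}

```text
clock: 27.8
tcp_pos: [0.5306, 0.0488, 0.0296]
orientation: [0.001, -0.01, 1.0, -0.0]
wrist_force: [-1.7, -0.0, 3.4]
finger_gap: 0.0208
grip_force: 44.9
```

Request:
{"name": "arm_command", "arguments": {
  "moves": [-0.4, 0, 0, 0, 0, 0, 0, 0, 0, 0, 0, 0, 0, 0, 0, 0, 0, -30, 0, 0, 0, 0, 0, 0, -60, 0, 0, 0, 0, 0, 0, -60, 0, 0, 0]
}}

```text
clock: 28.42
tcp_pos: [0.5296, 0.049, 0.1799]
orientation: [-0.001, -0.01, 1.0, 0.0]
wrist_force: [0.6, -0.5, -0.2]
finger_gap: 0.0429
grip_force: 0.0
```

```bash
python3 - <<'E'
from h import *
s=get_state(); print(s['tcp_pos'],s['finger_gap'],s['grip_force'],s['joint_pos'][5])
plan([.42,-.32,.27],-85,.1)
E
```

```text
[0.52959717 0.04899975 0.17985586] 0.04286304705405482 0.0 -0.07828770538094562
yaw0 -178.88 dyaw 93.88 n=10
[0.1, 11.7, -36.7, -9.0, 0, 0, -0.164, 0.1, 17.5, -34.3, -9.0, 0, 0, -0.164, 0.1, 22.9, -31.0, -9.0, 0, 0, -0.164, 0.1, 27.6, -26.8, -9.0, 0, 0, -0.164, 0.1, 31.6, -22.0, -9.0, 0, 0, -0.164, 0.1, 34.8, -16.5, -9.0, 0, 0, -0.164, 0.1, 37.0, -10.6, -9.0, 0, 0, -0.164, 0.1, 38.2, -4.4, -9.0, 0, 0, -0.164]
[0.1, 38.4, 1.9, -9.0, 0, 0, -0.164, 0.1, 37.6, 8.1, -9.0, 0, 0, -0.164]
```

Request:
{"name": "arm_command", "arguments": {
  "moves": [0.1, 11.5, -36.5, -9, 0, 0, -0.164, 0.1, 17.5, -34.5, -9, 0, 0, -0.164, 0.1, 23, -31, -9, 0, 0, -0.164, 0.1, 27.5, -27, -9, 0, 0, -0.164, 0.1, 31.5, -22, -9, 0, 0, -0.164, 0.1, 35, -16.5, -9, 0, 0, -0.164, 0.1, 37, -10.5, -9, 0, 0, -0.164, 0.1, 38, -4.5, -9, 0, 0, -0.164]
}}

```text
clock: 29.42
tcp_pos: [0.4424, -0.2475, 0.251]
orientation: [0.0, -0.62, 0.785, -0.0]
wrist_force: [0.4, 0.4, 0.6]
finger_gap: 0.0468
grip_force: 0.0
```

Request:
{"name": "arm_command", "arguments": {
  "moves": [0.1, 38.5, 2, -9, 0, 0, -0.164, 0.1, 37.5, 8, -9, 0, 0, -0.164, 0.1, 45, 0, 0, 0, 0, 0, 0.1, 0, 0, 0, 0, 0, 0, 0.1, 0, 0, 0, 0, 0, 0]
}}

```text
clock: 30.05
tcp_pos: [0.4247, -0.3644, 0.2682]
orientation: [-0.0, 0.738, -0.675, -0.001]
wrist_force: [-0.5, 0.5, -0.5]
finger_gap: 0.0472
grip_force: 0.0
```

```bash
python3 - <<'E'
from knives import *
c=cam('wrist'); cv2.imwrite('pics/w8.png',c[0]); print(get_state()['tcp_pos'],get_state()['joint_pos'])
K=full(c)
for r in K: print(r)
r=[k for k in K if k['L']>80 and k['W']<27][0]; plan([*r['grip'],.08],r['yaw']+180,.1)
c=cam('top'); print([ (r['mid'],r['yaw'],r['L'],r['W']) for r in full(c,.025)])
E
```

```text
[ 0.42480994 -0.36394405  0.26845871] [-8.52001425e-01  2.76347973e-01  8.60317741e-02  1.38152733e+00
  2.08726524e-04 -2.51206428e+00]
{'hand': array([ 0.4009, -0.3792]), 'mid': array([ 0.3963, -0.3319]), 'yaw': 95.51, 'L': 94.3, 'W': 21.6, 'z': 0.0355, 'sat': [np.float64(13.0), 255], 'grip': array([ 0.3982, -0.3518])}
{'hand': array([ 0.6974, -0.335 ]), 'mid': array([ 0.6972, -0.3825]), 'yaw': -90.24, 'L': 30.1, 'W': 5.1, 'z': 0.033, 'sat': [255, 255], 'grip': array([ 0.6973, -0.3625])}
yaw0 -84.89 dyaw 0.40 n=4
[0.1, -3.6, 6.4, 47.1, 0, 0, -0.002, 0.1, -3.6, 6.3, 47.1, 0, 0, -0.002, 0.1, -3.6, 6.3, 47.1, 0, 0, -0.002, 0.1, -3.6, 6.3, 47.1, 0, 0, -0.002]
[(array([0.5481, 0.1249]), 1.41, 91.2, 21.0), (array([0.4546, 0.0486]), -178.75, 91.1, 20.4)]
```

Request:
{"name": "arm_command", "arguments": {
  "moves": [0.1, -3.6, 6.3, 47, 0, 0, -0.002, 0.1, -3.6, 6.3, 47, 0, 0, -0.002, 0.1, -3.6, 6.3, 47, 0, 0, -0.002, 0.1, -3.6, 6.3, 47, 0, 0, -0.002, 0.1, 0, 0, 0, 0, 0, 0, 0.1, 0, 0, 0, 0, 0, 0]
}}

```text
clock: 30.9
tcp_pos: [0.3997, -0.3533, 0.0826]
orientation: [0.0, 0.741, -0.672, 0.001]
wrist_force: [0.5, -0.6, 1.2]
finger_gap: 0.0469
grip_force: 0.0
```

```bash
python3 - <<'E'
from h import *
s=get_state(); print(s['tcp_pos'],s['finger_gap'])
plan([.3982,-.3518,.0220],-84.5,.1)
E
```

```text
[ 0.39970635 -0.35334136  0.08257976] 0.046948671025267875
yaw0 -84.41 dyaw -0.09 n=2
[0.1, -0.8, 0.7, 30.3, 0, 0, 0.001, 0.1, -0.8, 0.7, 30.3, 0, 0, 0.001]
```

Request:
{"name": "arm_command", "arguments": {
  "moves": [0.1, -1.5, 1, 30, 0, 0, 0, 0.1, 0, 0, 22, 0, 0, 0, 0.1, 0, 0, 8, 0, 0, 0, 0.1, 0, 0, 0, 0, 0, 0, -1, 0, 0, 0, 0, 0, 0, -1, 0, 0, 0, 0, 0, 0, -1, 0, 0, 0, 0, 0, 0, -1, 0, 0, 0, 0, 0, 0]
}}

```text
clock: 31.9
tcp_pos: [0.3983, -0.3525, 0.0222]
orientation: [0.0, 0.74, -0.672, 0.001]
wrist_force: [-0.4, 1.2, 5.6]
finger_gap: 0.0209
grip_force: 45.3
```

Request:
{"name": "arm_command", "arguments": {
  "moves": [-1, 0, 0, -10, 0, 0, 0, -1, 0, 0, -30, 0, 0, 0, -1, 0, 0, -40, 0, 0, 0, -1, 0, 0, -20, 0, 0, 0, -1, 0, 0, 0, 0, 0, 0]
}}

```text
clock: 32.52
tcp_pos: [0.3982, -0.3525, 0.1227]
orientation: [0.0, 0.74, -0.672, 0.002]
wrist_force: [-0.4, -1.1, -1.6]
finger_gap: 0.0208
grip_force: 44.4
```

```bash
python3 - <<'E'
from h import *
s=get_state(); print(s['tcp_pos'],s['finger_gap'],s['grip_force'],s['wrist_force'],s['ft_torque'])
plan([.5300,-.0266,.12],-178.9,-1)
E
```

```text
[ 0.39822955 -0.35252673  0.1226941 ] 0.020840757659279795 44.418466687202454 [-0.38038759 -1.11021772 -1.61904472] [0.00253631 0.02119521 0.08909404]
yaw0 -84.46 dyaw -94.44 n=10
[-1, -31.2, -16.3, 0.3, 0, 0, 0.165, -1, -33.4, -10.9, 0.3, 0, 0, 0.165, -1, -34.8, -5.3, 0.3, 0, 0, 0.165, -1, -35.2, 0.5, 0.3, 0, 0, 0.165, -1, -34.6, 6.2, 0.3, 0, 0, 0.165, -1, -33.1, 11.8, 0.3, 0, 0, 0.165, -1, -30.7, 17.1, 0.3, 0, 0, 0.165, -1, -27.5, 21.9, 0.3, 0, 0, 0.165]
[-1, -23.5, 26.1, 0.3, 0, 0, 0.165, -1, -18.9, 29.6, 0.3, 0, 0, 0.165]
```

Request:
{"name": "arm_command", "arguments": {
  "moves": [-1, -31, -16.5, 0, 0, 0, 0.165, -1, -33.5, -11, 0, 0, 0, 0.165, -1, -35, -5.5, 0, 0, 0, 0.165, -1, -35, 0.5, 0, 0, 0, 0.165, -1, -34.5, 6, 0, 0, 0, 0.165, -1, -33, 12, 0, 0, 0, 0.165, -1, -30.5, 17, 0, 0, 0, 0.165, -1, -27.5, 22, 0, 0, 0, 0.165]
}}

```text
clock: 33.52
tcp_pos: [0.5026, -0.0897, 0.1192]
orientation: [-0.001, -0.17, 0.985, 0.001]
wrist_force: [-0.1, 0.4, -1.4]
finger_gap: 0.0207
grip_force: 44.4
```

Request:
{"name": "arm_command", "arguments": {
  "moves": [-1, -23.5, 26, 0, 0, 0, 0.165, -1, -19, 29.5, 0, 0, 0, 0.165, -1, 0, 0, 40, 0, 0, 0, -1, 0, 0, 0, 0, 0, 0, -1, 0, 0, 0, 0, 0, 0]
}}

```text
clock: 34.15
tcp_pos: [0.5293, -0.0264, 0.0806]
orientation: [-0.001, -0.009, 1.0, 0.0]
wrist_force: [-0.1, -0.5, -1.0]
finger_gap: 0.0208
grip_force: 44.4
```

```bash
python3 - <<'E'
from h import *
s=get_state(); print(s['tcp_pos'],s['finger_gap'],s['grip_force'])
plan([.5300,-.0266,.0295],-178.9,-1)
E
```

```text
[ 0.52929467 -0.02642672  0.08057679] 0.02082402578031774 44.411988258361816
yaw0 -179.02 dyaw 0.12 n=1
[-1, -0.7, -0.2, 51.1, 0, 0, -0.002]
```

Request:
{"name": "arm_command", "arguments": {
  "moves": [-1, -0.7, 0, 30, 0, 0, 0, -1, 0, 0, 15, 0, 0, 0, -1, 0, 0, 4, 0, 0, 0, -1, 0, 0, 2, 0, 0, 0, -1, 0, 0, 1, 0, 0, 0, -1, 0, 0, 0, 0, 0, 0]
}}

```text
clock: 34.9
tcp_pos: [0.5311, -0.0263, 0.0293]
orientation: [0.001, -0.009, 1.0, -0.0]
wrist_force: [1.0, -0.6, -0.4]
finger_gap: 0.0207
grip_force: 44.5
```

Request:
{"name": "arm_command", "arguments": {
  "moves": [-0.4, 0, 0, 0, 0, 0, 0, 0, 0, 0, 0, 0, 0, 0, 0, 0, 0, -30, 0, 0, 0, 0, 0, 0, -60, 0, 0, 0, 0, 0, 0, -60, 0, 0, 0, 1, 30, 0, -60, 0, 0, 0, 1, 50, -30, -30, 0, 0, 0, 1, 0, 0, 0, 0, 0, 0]
}}

```text
clock: 35.9
tcp_pos: [0.4546, -0.0572, 0.2665]
orientation: [0.002, -0.008, 1.0, -0.001]
wrist_force: [0.9, 0.8, -0.2]
finger_gap: 0.0858
grip_force: 0.0
```

```bash
python3 - <<'E'
from knives import *
s=get_state(); print(s['tcp_pos'],s['joint_pos'][5])
c=cam('wrist'); cv2.imwrite('pics/w9.png',c[0]);P=cloud(c); np.savez('w9.npz',P=P,img=c[0])
for r in full(c,.025): print(r)
c=cam('top'); print([ (r['hand'],r['yaw'],r['L'],r['W']) for r in full(c,.025)],[ (r['hand'],r['yaw'],r['L'],r['W']) for r in full(c)])
plan([.43,.40,.26],100.1,1)
E
```

```text
[ 0.45460546 -0.05722872  0.26647177] -0.31578906357973036
{'hand': array([0.5013, 0.0479]), 'mid': array([0.5488, 0.0487]), 'yaw': 0.98, 'L': 94.4, 'W': 22.4, 'z': 0.0423, 'sat': [np.float64(10.0), 255], 'grip': array([0.5288, 0.0483])}
{'hand': array([ 0.5041, -0.027 ]), 'mid': array([ 0.5516, -0.0261]), 'yaw': 1.08, 'L': 94.5, 'W': 22.1, 'z': 0.0424, 'sat': [np.float64(10.0), 255], 'grip': array([ 0.5316, -0.0265])}
{'hand': array([0.5282, 0.1527]), 'mid': array([0.5754, 0.1475]), 'yaw': -6.23, 'L': 94.3, 'W': 22.6, 'z': 0.0422, 'sat': [np.float64(10.0), np.float64(10.0)], 'grip': array([0.5555, 0.1497])}
[(array([0.5285, 0.1536]), -6.6, 93.8, 23.8), (array([0.5022, 0.0481]), 1.32, 91.1, 23.6), (array([ 0.5086, -0.0255]), -1.33, 81.3, 19.2)] []
yaw0 -179.05 dyaw -80.85 n=8
[1, 2.3, 57.1, 0.5, 0, 0, 0.176, 1, 12.2, 55.8, 0.5, 0, 0, 0.176, 1, 21.8, 52.8, 0.5, 0, 0, 0.176, 1, 30.8, 48.1, 0.5, 0, 0, 0.176, 1, 38.7, 42.0, 0.5, 0, 0, 0.176, 1, 45.5, 34.5, 0.5, 0, 0, 0.176, 1, 50.9, 26.0, 0.5, 0, 0, 0.176, 1, 54.6, 16.7, 0.5, 0, 0, 0.176]
```

View pics/w9.png

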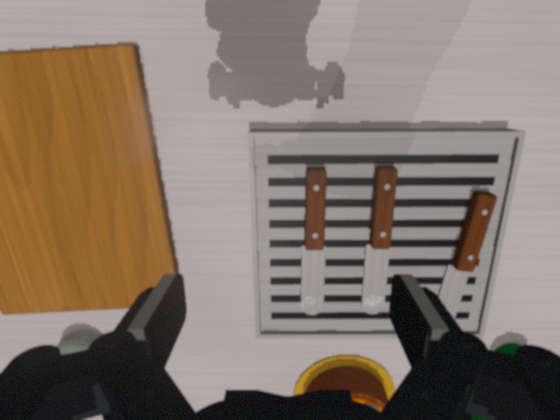

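The first knife has been knocked askew at (475,240), while the other two lie square. I'll re-lay it.

```bash
python3 - <<'E'
from h import *
plan([.5555,.1497,.09],173.77,.1)
E
```

```text
yaw0 -179.05 dyaw -7.18 n=5
[0.1, -20.7, 40.9, 34.7, 0, 0, 0.025, 0.1, -19.6, 41.4, 34.7, 0, 0, 0.025, 0.1, -18.6, 41.9, 34.7, 0, 0, 0.025, 0.1, -17.5, 42.3, 34.7, 0, 0, 0.025, 0.1, -16.5, 42.7, 34.7, 0, 0, 0.025]
```

Request:
{"name": "arm_command", "arguments": {
  "moves": [0.1, -20.5, 41, 34.5, 0, 0, 0.025, 0.1, -19.5, 41.5, 34.5, 0, 0, 0.025, 0.1, -18.5, 42, 34.5, 0, 0, 0.025, 0.1, -17.5, 42.5, 34.5, 0, 0, 0.025, 0.1, -16.5, 42.5, 34.5, 0, 0, 0.025, 0.1, 0, 0, 0, 0, 0, 0, 0.1, 0, 0, 0, 0, 0, 0]
}}

```text
clock: 36.88
tcp_pos: [0.554, 0.1508, 0.0892]
orientation: [-0.001, 0.053, 0.999, -0.0]
wrist_force: [1.1, 0.4, 0.7]
finger_gap: 0.047
grip_force: 0.0
```

```bash
python3 - <<'E'
from h import *
s=get_state(); print(s['tcp_pos'],s['finger_gap'])
plan([.5555,.1497,.0292],173.77,.1)
E
```

```text
[0.55404965 0.15082916 0.08921792] 0.047002711170433746
yaw0 173.92 dyaw -0.15 n=2
[0.1, -0.8, -0.5, 30.0, 0, 0, 0.001, 0.1, -0.8, -0.5, 30.0, 0, 0, 0.001]
```

Request:
{"name": "arm_command", "arguments": {
  "moves": [-0.2, -1.5, -1, 20, 0, 0, 0, -0.2, 0, 0, 12, 0, 0, 0, -0.2, 0, 0, 20, 0, 0, 0, -0.2, 0, 0, 8, 0, 0, 0, -1, 0, 0, 0, 0, 0, 0, -1, 0, 0, 0, 0, 0, 0, -1, 0, 0, 0, 0, 0, 0, -1, 0, 0, 0, 0, 0, 0]
}}

```text
clock: 37.88
tcp_pos: [0.556, 0.1491, 0.0308]
orientation: [-0.0, 0.054, 0.999, -0.0]
wrist_force: [-1.1, -0.9, -1.1]
finger_gap: 0.021
grip_force: 47.9
```

Request:
{"name": "arm_command", "arguments": {
  "moves": [-1, 0, 0, -10, 0, 0, 0, -1, 0, 0, -20, 0, 0, 0, -1, 0, 0, 0, 0, 0, 0]
}}

```text
clock: 38.25
tcp_pos: [0.5584, 0.1496, 0.063]
orientation: [0.003, 0.054, 0.999, 0.0]
wrist_force: [-0.0, 0.6, -1.1]
finger_gap: 0.0207
grip_force: 47.9
```

```bash
python3 - <<'E'
from h import *
s=get_state(); print(s['tcp_pos'],s['finger_gap'],s['grip_force'])
plan([.5284,.1234,.06],181.1,-1,n=3)
E
```

```text
[0.55841191 0.14963378 0.06301441] 0.02069086793150993 47.89700746536255
yaw0 173.86 dyaw 7.24 n=3
[-1, 9.0, -9.8, 1.0, 0, 0, -0.042, -1, 9.4, -9.4, 1.0, 0, 0, -0.042, -1, 9.8, -9.0, 1.0, 0, 0, -0.042]
```

Request:
{"name": "arm_command", "arguments": {
  "moves": [-1, 9, -9.8, 1, 0, 0, -0.042, -1, 9.4, -9.4, 1, 0, 0, -0.042, -1, 9.8, -9, 1, 0, 0, -0.042, -1, 0, 0, 15, 0, 0, 0, -1, 0, 0, 8, 0, 0, 0, -1, 0, 0, 0, 0, 0, 0]
}}

```text
clock: 39.0
tcp_pos: [0.5256, 0.1231, 0.0333]
orientation: [-0.001, -0.009, 1.0, -0.0]
wrist_force: [1.2, -0.2, -0.8]
finger_gap: 0.0206
grip_force: 47.9
```

```bash
python3 - <<'E'
from h import *
s=get_state(); print(s['tcp_pos'],s['finger_gap'],s['wrist_force'])
plan([.5284,.1234,.0305],181.1,-1,n=1)
E
```

```text
[0.52556542 0.12309989 0.03328882] 0.02062693005126548 [ 1.2015663 -0.1795654 -0.8374577]
yaw0 -178.94 dyaw 0.04 n=1
[-1, -2.8, 0.2, 2.8, 0, 0, -0.001]
```

Request:
{"name": "arm_command", "arguments": {
  "moves": [-1, -2, 0, 1.5, 0, 0, 0, -1, 0, 0, 1.5, 0, 0, 0, -1, 0, 0, 0, 0, 0, 0, -0.4, 0, 0, 0, 0, 0, 0, -0.1, 0, 0, 0, 0, 0, 0, 0, 0, 0, -30, 0, 0, 0, 0, 0, 0, -60, 0, 0, 0]
}}

```text
clock: 39.88
tcp_pos: [0.526, 0.1227, 0.1204]
orientation: [-0.003, -0.009, 1.0, -0.0]
wrist_force: [1.5, 0.2, 0.4]
finger_gap: 0.0426
grip_force: 0.0
```

Request:
{"name": "arm_command", "arguments": {
  "moves": [0, 0, 0, -60, 0, 0, 0, 1, 50, 0, -60, 0, 0, 0, 1, 50, 0, -10, 0, 0, 0, 1, 0, -60, 0, 0, 0, 0, 1, 0, 0, 0, 0, 0, 0]
}}

```text
clock: 40.5
tcp_pos: [0.4393, 0.059, 0.2406]
orientation: [0.001, -0.007, 1.0, -0.0]
wrist_force: [0.3, 0.2, 0.1]
finger_gap: 0.0855
grip_force: 0.0
```

```bash
python3 - <<'E'
from knives import *
s=get_state(); print(s['tcp_pos'],s['joint_pos'][5])
c=cam('wrist'); cv2.imwrite('pics/w10.png',c[0])
for r in full(c,.025): print(r)
plan([.44,.38,.22],100.1,1)
E
```

```text
[0.43926973 0.05896792 0.24058134] -0.061626923061101534
{'hand': array([0.501, 0.048]), 'mid': array([0.5485, 0.049 ]), 'yaw': 1.13, 'L': 93.4, 'W': 22.0, 'z': 0.0423, 'sat': [np.float64(10.0), 255], 'grip': array([0.5285, 0.0486])}
{'hand': array([0.501 , 0.1221]), 'mid': array([0.4535, 0.1209]), 'yaw': -178.47, 'L': 95.4, 'W': 22.5, 'z': 0.0423, 'sat': [255, 255], 'grip': array([0.4735, 0.1214])}
{'hand': array([ 0.5042, -0.0267]), 'mid': array([ 0.5517, -0.026 ]), 'yaw': 0.85, 'L': 95.1, 'W': 22.5, 'z': 0.0423, 'sat': [np.float64(10.0), 255], 'grip': array([ 0.5317, -0.0263])}
yaw0 -179.13 dyaw -80.77 n=8
[1, -0.7, 40.0, 2.5, 0, 0, 0.176, 1, 6.3, 39.5, 2.5, 0, 0, 0.176, 1, 13.2, 37.8, 2.5, 0, 0, 0.176, 1, 19.6, 34.9, 2.5, 0, 0, 0.176, 1, 25.4, 30.9, 2.5, 0, 0, 0.176, 1, 30.4, 26.0, 2.5, 0, 0, 0.176, 1, 34.5, 20.2, 2.5, 0, 0, 0.176, 1, 37.5, 13.9, 2.5, 0, 0, 0.176]
```

Request:
{"name": "arm_command", "arguments": {
  "moves": [1, -0.5, 40, 2.5, 0, 0, 0.176, 1, 6.5, 39.5, 2.5, 0, 0, 0.176, 1, 13, 38, 2.5, 0, 0, 0.176, 1, 19.5, 35, 2.5, 0, 0, 0.176, 1, 25.5, 31, 2.5, 0, 0, 0.176, 1, 30.5, 26, 2.5, 0, 0, 0.176, 1, 34.5, 20, 2.5, 0, 0, 0.176, 1, 37.5, 14, 2.5, 0, 0, 0.176]
}}

```text
clock: 41.55
tcp_pos: [0.4377, 0.3841, 0.2191]
orientation: [-0.0, 0.642, 0.767, -0.0]
wrist_force: [0.3, 0.1, 0.2]
finger_gap: 0.0856
grip_force: 0.0
```

Request:
{"name": "arm_command", "arguments": {
  "moves": [1, 0, 0, 0, 0, 0, 0, 1, 0, 0, 0, 0, 0, 0]
}}

```text
clock: 41.8
tcp_pos: [0.4378, 0.3819, 0.2191]
orientation: [-0.0, 0.639, 0.769, -0.001]
wrist_force: [0.3, -1.1, -0.2]
finger_gap: 0.0855
grip_force: 0.0
```

```bash
cat > lev.py <<'E'
from h import *
from scipy.optimize import least_squares
def local(P,ctr,yw):
    d=P-np.r_[ctr,0]; c,s=np.cos(yw),np.sin(yw)
    return np.stack([d[...,0]*c+d[...,1]*s,-d[...,0]*s+d[...,1]*c,d[...,2]],-1)*1000
def bar(L,hsv,y=(-78,-28),around=None):
    m=(L[...,1]>y[0])&(L[...,1]<y[1])&(L[...,2]>110)&(L[...,2]<185)&(abs(L[...,0])<95)&(hsv[...,2]<75)
    n,l,s,_=cv2.connectedComponentsWithStats(m.astype(np.uint8)); k=1+np.argmax(s[1:,4]); q=L[l==k]
    f=lambda p:np.hypot(q[:,0]-p[0],q[:,2]-p[1])-10
    r=least_squares(f,[q[:,0].mean(),q[:,2].max()-10],loss='soft_l1',f_scale=1)
    return r.x,len(q),np.std(f(r.x)),q[:,1].min(),q[:,1].max()
def brass(L,img):
    hsv=cv2.cvtColor(img,cv2.COLOR_BGR2HSV)
    m=(hsv[...,1]>120)&(hsv[...,0]<32)&(hsv[...,0]>8)&(L[...,2]>60)&(L[...,2]<165)&(abs(L[...,0])<90)&(abs(L[...,1]+5)<15)
    return L[m],m
E
python3 - <<'E'
from lev import *
s=get_state(); print(s['tcp_pos'],s['qvel'].max())
c=cam('wrist'); P=cloud(c); np.savez('w11.npz',P=P,img=c[0]); cv2.imwrite('pics/w11.png',c[0])
for nm in ['w1.npz','w2.npz','w5.npz','w11.npz']:
    D=np.load(nm);P=D['P'];img=D['img'];hsv=cv2.cvtColor(img,cv2.COLOR_BGR2HSV)
    m=(P[...,2]>.046)&(P[...,2]<.054)&(np.hypot(P[...,0]-.432,P[...,1]-.375)<.13)
    r=cv2.minAreaRect((P[m][:,:2]*1000).astype(np.float32)); print(nm,r)
    L=local(P,[.4318,.3748],np.radians(10.1))
    print(' bar',bar(L,hsv))
    q,m=brass(L,img); print(' brass',len(q),np.percentile(q,[5,50,95],axis=0).round(1).tolist(), q[q[:,2]>np.percentile(q[:,2],60)].mean(0).round(1))
E
```

```text
[0.43775613 0.38193705 0.21907837] 0.0027696110005055157
w1.npz ((431.97515869140625, 374.5303955078125), (169.71395874023438, 139.35556030273438), 10.148682594299316)
 bar (array([ 14.22248805, 160.47696519]), 1033, np.float64(0.5545180392490874), np.float64(-77.99824440755555), np.float64(-28.00763807547754))
 brass 164 [[23.2, -8.8, 123.8], [29.8, -3.8, 144.1], [35.3, -1.5, 146.4]] [ 31.1  -5.5 145.6]
w2.npz ((432.26153564453125, 374.810302734375), (169.23739624023438, 138.6750946044922), 10.227856636047363)
 bar (array([-64.34336107, 138.02609623]), 1677, np.float64(0.5918711265420553), np.float64(-77.9684174141737), np.float64(-28.012539373227508))
 brass 263 [[22.1, -8.6, 119.2], [30.6, -3.4, 144.0], [35.9, -1.4, 146.3]] [ 31.4  -5.2 145.5]
w5.npz ((431.9946594238281, 374.1098937988281), (169.75123596191406, 139.80105590820312), 10.177947998046875)
 bar (array([-64.36920764, 138.01403586]), 1450, np.float64(0.6355064878209987), np.float64(-77.97889376039625), np.float64(-28.021044863499647))
 brass 152 [[25.6, -9.3, 141.6], [31.1, -5.5, 144.8], [35.8, -1.9, 146.5]] [ 31.5  -5.8 145.9]
w11.npz ((431.944091796875, 374.4671936035156), (169.83633422851562, 139.61126708984375), 10.062501907348633)
 bar (array([-64.29683063, 137.9609521 ]), 1123, np.float64(0.5498414244298965), np.float64(-77.896740382414), np.float64(-28.009342449733712))
 brass 329 [[22.9, -9.0, 121.5], [29.8, -3.4, 143.7], [35.3, -1.3, 146.0]] [ 31.1  -5.4 145.3]
```

View pics/w11.png

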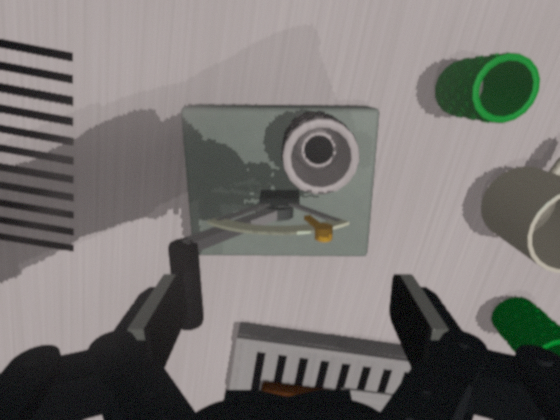

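The lever is off, with its bar at (185,285). The pointer's brass tip is at (322,233).

```bash
python3 - <<'E'
from lev import *
for nm in ['w1.npz','w2.npz','w5.npz','w11.npz']:
    D=np.load(nm);img=D['img']; L=local(D['P'],[.4318,.3748],np.radians(10.1)); q,m=brass(L,img)
    x=q[:,0]-.07; z=q[:,2]-61.5; r=np.hypot(x,z); a=np.arctan2(x,z)
    print(nm,'r pct',np.percentile(r,[2,10,30,50,70,90,98]).round(1))
    for lo,hi in [(60,70),(70,78),(78,84),(84,87),(87,89),(89,93)]:
        k=(r>=lo)&(r<hi)
        if k.sum()>3: print('  ',lo,hi,k.sum(),'a',np.percentile(a[k],[3,50,97]).round(3),'y',np.percentile(q[k,1],[3,50,97]).round(1))
D=np.load('w11.npz'); cv2.imwrite('pics/w11c.png',cv2.resize(D['img'][185:255,265:365],None,fx=7,fy=7,interpolation=cv2.INTER_NEAREST))
E
```

```text
w1.npz r pct [63.3 70.6 85.5 88.2 89.4 90.5 91.1]
   60 70 15 a [0.335 0.348 0.384] y [-4.6 -3.3 -3.1]
   70 78 10 a [0.345 0.359 0.387] y [-4.5 -3.3 -3. ]
   78 84 15 a [0.313 0.348 0.403] y [-2.1 -1.7 -1.5]
   84 87 23 a [0.309 0.32  0.414] y [-8.9 -2.  -1.3]
   87 89 39 a [0.306 0.333 0.419] y [-9.5 -4.7 -1.3]
   89 93 62 a [0.33  0.371 0.414] y [-9.1 -5.5 -1.5]
w2.npz r pct [58.9 66.8 85.3 88.4 89.6 90.3 90.7]
   60 70 28 a [0.34  0.365 0.407] y [-4.3 -3.2 -2.9]
   70 78 10 a [0.345 0.365 0.404] y [-4.1 -3.2 -2.8]
   78 84 23 a [0.33  0.371 0.431] y [-1.8 -1.7 -1.2]
   84 87 32 a [0.314 0.33  0.427] y [-8.6 -1.8 -1.3]
   87 89 53 a [0.317 0.342 0.423] y [-9.4 -4.5 -1.4]
   89 93 107 a [0.331 0.375 0.411] y [-9.  -5.3 -1.5]
w5.npz r pct [71.6 85.8 88.1 89.3 89.9 90.6 91.3]
   84 87 17 a [0.308 0.314 0.32 ] y [-9.1 -5.6 -2.2]
   87 89 39 a [0.315 0.332 0.414] y [-9.4 -5.6 -1.8]
   89 93 88 a [0.329 0.372 0.412] y [-9.4 -5.6 -1.8]
w11.npz r pct [61.1 68.8 84.1 87.6 89.3 90.1 90.7]
   60 70 34 a [0.337 0.362 0.397] y [-4.4 -3.3 -2.7]
   70 78 25 a [0.34  0.357 0.393] y [-4.7 -3.3 -2.6]
   78 84 35 a [0.317 0.367 0.418] y [-1.9 -1.6 -1.2]
   84 87 55 a [0.306 0.323 0.422] y [-8.4 -2.2 -1.3]
   87 89 66 a [0.312 0.337 0.42 ] y [-9.7 -4.5 -1.3]
   89 93 110 a [0.333 0.371 0.413] y [-9.7 -5.4 -1.4]
```

View pics/w11c.png

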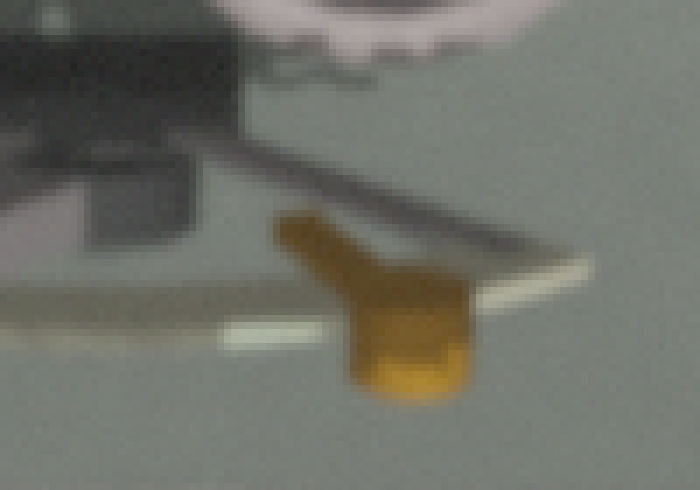

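```bash
python3 - <<'E'
from lev import *
for nm in ['w1.npz','w2.npz','w5.npz','w11.npz']:
    D=np.load(nm);img=D['img']; L=local(D['P'],[.4318,.3748],np.radians(10.1)); q,m=brass(L,img)
    q=q[(q[:,1]<-2.5)]; r=np.hypot(q[:,0],q[:,2]-61.5); q=q[r>84]
    for R0 in (6,None):
        f=(lambda p:np.hypot(q[:,0]-p[0],q[:,2]-p[1])-(R0 or p[2]))
        s=least_squares(f,[30,140,6],loss='soft_l1',f_scale=.5).x
        print(nm,len(q),s.round(2),'a',np.arctan2(s[0]-.07,s[1]-61.5).round(4),'rad',np.hypot(s[0]-.07,s[1]-61.5).round(1))
s=get_state()
# bar at off, world
c,sn=np.cos(np.radians(10.1)),np.sin(np.radians(10.1))
x,y=-64.3,-50
print([.4318+(x*c-y*sn)/1000,.3748+(x*sn+y*c)/1000])
plan([.4318+(x*c-y*sn)/1000,.3748+(x*sn+y*c)/1000,.22],100.1,.6)
E
```

```text
w1.npz 93 [ 31.18 139.77   6.  ] a 0.3783 rad 84.2
w1.npz 93 [ 31.18 140.47   5.42] a 0.3753 rad 84.9
w2.npz 137 [ 31.24 139.73   6.  ] a 0.3792 rad 84.2
w2.npz 137 [ 31.29 140.18   5.61] a 0.3777 rad 84.6
w5.npz 131 [ 31.3 139.7   6. ] a 0.38 rad 84.2
w5.npz 131 [ 31.29 140.26   5.53] a 0.3774 rad 84.7
w11.npz 165 [ 31.19 139.65   6.  ] a 0.379 rad 84.1
w11.npz 165 [ 31.19 140.01   5.68] a 0.3773 rad 84.5
[np.float64(0.3772647818322431), np.float64(0.3142987605135634)]
yaw0 100.47 dyaw -0.37 n=2
[0.6, -27.5, -36.0, -0.3, 0, 0, 0.003, 0.6, -27.6, -35.9, -0.3, 0, 0, 0.003]
```

Request:
{"name": "arm_command", "arguments": {
  "moves": [0.6, -27.5, -36, 0, 0, 0, 0.003, 0.6, -27.5, -36, 0, 0, 0, 0.003, 0.6, 0, 0, 50, 0, 0, 0, 0.6, 0, 0, 35, 0, 0, 0, 0.6, 0, 0, 16, 0, 0, 0, 0.6, 0, 0, 0, 0, 0, 0],
  "newtons": 25
}}

```text
clock: 42.6
tcp_pos: [0.3765, 0.3132, 0.1178]
orientation: [-0.0, 0.643, 0.766, -0.001]
wrist_force: [-0.1, -0.2, 0.4]
finger_gap: 0.0684
grip_force: 0.0
```

Request:
{"name": "arm_command", "arguments": {
  "moves": [-1, 0, 0, 0, 0, 0, 0, -1, 0, 0, 0, 0, 0, 0, -1, 0, 0, 0, 0, 0, 0, -1, 0, 0, 0, 0, 0, 0, -1, 0, 0, 0, 0, 0, 0]
}}

```text
clock: 43.22
tcp_pos: [0.3773, 0.3149, 0.1195]
orientation: [0.0, 0.642, 0.766, 0.0]
wrist_force: [-2.7, -1.6, 5.9]
finger_gap: 0.019
grip_force: 24.7
```

Request:
{"name": "arm_command", "arguments": {
  "moves": [-1, 0, 11, -8, 0, 0, 0, -1, 0, 12, -6.5, 0, 0, 0, -1, 0, 12.5, -5, 0, 0, 0, -1, 0, 13, -3, 0, 0, 0, -1, 0, 13.5, -1.5, 0, 0, 0, -1, 0, 13.5, 0.5, 0, 0, 0, -1, 0, 13, 2.5, 0, 0, 0, -1, 0, 12.5, 4, 0, 0, 0]
}}

```text
clock: 44.22
tcp_pos: [0.4758, 0.3323, 0.1356]
orientation: [-0.001, 0.642, 0.767, -0.001]
wrist_force: [-5.7, -0.3, 6.4]
finger_gap: 0.0187
grip_force: 26.4
```

Request:
{"name": "arm_command", "arguments": {
  "moves": [-1, 0, 0, 0, 0, 0, 0, -1, 0, 0, 0, 0, 0, 0]
}}

```text
clock: 44.48
tcp_pos: [0.4769, 0.3325, 0.1352]
orientation: [-0.0, 0.642, 0.766, -0.0]
wrist_force: [-0.3, 2.0, -2.9]
finger_gap: 0.0192
grip_force: 25.5
```

```bash
python3 - <<'E'
from h import *
s=get_state(); p=np.array(s['tcp_pos']); d=(p-[.3773,.3149,.1195])*1000; c,sn=np.cos(np.radians(10.1)),np.sin(np.radians(10.1))
print(p,'dx',d[0]*c+d[1]*sn,'dz',d[2],s['wrist_force'])
E
```

```text
[0.47685924 0.33248468 0.13524709] dx 101.10015476255705 dz 15.74708634640537 [-0.32718693  2.01642681 -2.92297895]
```

Request:
{"name": "arm_command", "arguments": {
  "moves": [-0.3, 0, 0, 0, 0, 0, 0, 0.5, 0, 0, 0, 0, 0, 0, 0.7, 0, 0, 0, 0, 0, 0, 0.7, 0, 0, -45, 0, 0, 0, 0.7, 10, 0, -50, 0, 0, 0, 0.7, 45, -20, -10, 0, 0, 0, 0.7, 0, 0, 0, 0, 0, 0, 0.7, 0, 0, 0, 0, 0, 0]
}}

```text
clock: 45.48
tcp_pos: [0.4474, 0.3829, 0.2404]
orientation: [0.0, 0.642, 0.767, -0.0]
wrist_force: [-0.2, 0.2, -0.7]
finger_gap: 0.0726
grip_force: 0.0
```

```bash
python3 - <<'E'
from lev import *
s=get_state(); print(s['tcp_pos'],s['qvel'].max())
c=cam('wrist'); P=cloud(c); np.savez('w12.npz',P=P,img=c[0]); cv2.imwrite('pics/w12.png',c[0])
img=c[0]; hsv=cv2.cvtColor(img,cv2.COLOR_BGR2HSV); L=local(P,[.4318,.3748],np.radians(10.1))
b=bar(L,hsv); print(b,'lever',np.arctan2(b[0][0]-.07,b[0][1]-61.5),np.hypot(b[0][0]-.07,b[0][1]-61.5))
q,m=brass(L,img); q=q[q[:,1]<-2.5]; q=q[np.hypot(q[:,0],q[:,2]-61.5)>84]
f=lambda p:np.hypot(q[:,0]-p[0],q[:,2]-p[1])-6
s=least_squares(f,[30,140],loss='soft_l1',f_scale=.5).x; print(len(q),s,'pointer',np.arctan2(s[0]-.07,s[1]-61.5))
E
```

```text
[0.4473976  0.38285952 0.24039775] 0.004953605796481323
(array([ 37.19108146, 154.38660441]), 1550, np.float64(0.503339937203388), np.float64(-77.99079266253872), np.float64(-28.041212855932386)) lever 0.3801948693194034 100.02947549279234
151 [ 31.17156988 139.71821007] pointer 0.37845788526906815
```

View pics/w12.png

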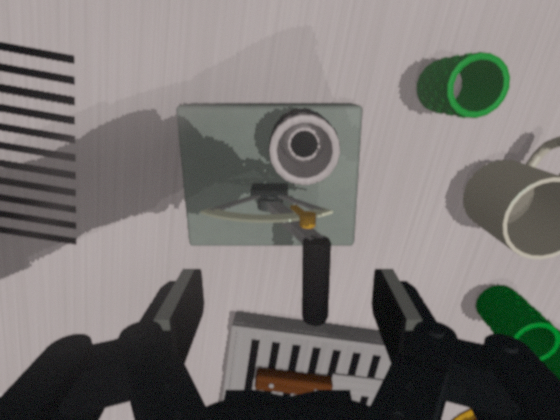

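The lever (bar at (315,280)) is in line with the brass pointer at (307,217). I measured 0.380 against 0.378 rad. One last check of the knives, and I hand in only if they are square.

```bash
python3 - <<'E'
from knives import *
c=cam('top'); K=full(c,.025); B=full(c)
for r in K: print(r['hand'],r['yaw'],r['L'],r['W'])
print('board',B)
w=[.0+((r['yaw']+90)%180-90) for r in K]
if len(K)==3 and all(abs(a-1.1)<3 for a in w) and all(abs(r['hand'][0]-.502)<.01 for r in K) and not B: print(hand_in())
E
```

```text
[0.5005 0.1238] 1.41 91.0 20.7
[0.5021 0.0497] 1.25 91.1 20.4
[ 0.5054 -0.026 ] 1.06 94.3 17.2
board []
the job is handed in; nothing more can be done
None
```

The job is handed in: air shut off first, sleeve fully seated, all three knives square on the deck with handles to the staff side (one was knocked askew and re-laid), and the lever last set in line with the unmoved pointer (0.380 against 0.378 rad from upright).

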